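Comb the wire rods into the grooved tray and drop the keeper bar

TASK

Take the toothed hand rake from its cork pad and comb the four loose steel rods with it, not with the fingers, until every rod lies down in a groove of the wooden tray, then stand the rake upright back on the cork pad and let go. Last, pull the knurled spring collar beside the tray up out of its notch, turn it counter-clockwise (seen from above) until it stops and let it go down, so that the keeper bar sits fully down over the rods. Leave the other things on the table where they are.

Things in the scene. Friction and masses are not known exactly. Their poses are not given: they have to be found in the camera images.
- tray: Fixed wooden tray, 246 (own x) x 110 (own y) mm outside, origin under its centre on the table. Walls 8 thick, tops at z 26; inside 230 x 94, floor z 10. Twelve grooves run along its y at x = -110, -90 .. +110, 10 wide, between round ridges at x = -100, -80 .. +100 with tops at z 19. All rods start within x -70 .. +80: the +x end is free for setting the rake down.
- tray_floor (a point): Middle of the tray's floor, z 10 mm. A rod settled in a groove has its axis at z 14 and its top at z 18, below the ridge tops (z 19); a rod lying across the ridges has its axis at about z 23.
- keeper_bar (a point): Middle of the underside of the keeper's aluminium bar, 224 (along tray x) x 8 x 12 (z) mm, over the line y = -41 of the tray. Underside at z 33.5 when raised, 19.5 when fully down. A stem leads from its middle in the tray's -y to the post outside the wall, at tray x 0, y -85.
- rod1: Loose round steel rod, 8 dia, 88 mm long, round ends, 32 g; origin at its centre, own x along it. Starts lying askew across the ridges (about 0.6 rad off the grooves). All four are alike; any groove will do, each takes one.
- rod2: Loose round steel rod, 8 dia, 88 mm long, round ends, 32 g; origin at its centre, own x along it. Starts lying askew across the ridges (about 0.6 rad off the grooves). All four are alike; any groove will do, each takes one.
- rod3: Loose round steel rod, 8 dia, 88 mm long, round ends, 32 g; origin at its centre, own x along it. Starts lying askew across the ridges (about 0.6 rad off the grooves). All four are alike; any groove will do, each takes one.
- rod4: Loose round steel rod, 8 dia, 88 mm long, round ends, 32 g; origin at its centre, own x along it. Starts lying askew across the ridges (about 0.6 rad off the grooves). All four are alike; any groove will do, each takes one.
- rake: Loose wooden hand rake, 160 g, 76 mm tall, standing on its teeth; origin at the centre of its footprint, level with the tooth tips, own z up. Two rows of seven steel teeth, 6 square, 20 long, at x = -10 and +10, each row spanning 74 along own y. Head 26 (x) x 74 (y), z 20 to 32; grip block 22 (x) x 40 (y), z 32 to 76.
- rake_grip (a point): In the grip block, 56 mm above the tooth tips; pinch across its 22 mm (own x), firmly: it may slip some mm. Combing: own y along the grooves, tips 1 to 2 mm above the ridge tops (lower catches ridges), drawn along the tray's x at 40 mm/s; rods turn parallel and drop into free grooves, teeth pass over them. Centre 5 mm to the +y side of the tray's middle line: clears bar and wall.
- pad: Fixed cork pad, 110 (own x) x 140 (own y) x 8 mm thick, origin under its centre; the rake starts standing on it and goes back there, all its teeth on the cork.
- keeper (a joint): Height of the keeper (bar, stem and collar) on its post, m: 0 raised and parked as at the start, up to +0.010 when the collar is pulled up, -0.014 fully down over the rods. Spring and weight pull it down with about 6 to 9 N; it sinks by itself once free.
- collar (a joint): Turn of the collar about its vertical post, rad: 0 parked, grows counter-clockwise seen from above, stops at 1.25. A cross pin under it rests in a notch at 0; it must be lifted at least 4 mm (7 is comfortable, 10 is the stop) to turn over a hump, and above 1.05 rad it is over a deep slot into which it goes down.
- collar_head (a point): Centre of the collar's knurled steel head, a plain upright cylinder 28 dia, 32 tall (16 above and below this point), about z 72 mm when parked; it moves up and down with the keeper. Grip it from above at any angle. The stem's top is at z 51 when parked.
- screwdriver: screwdriver with orange grip, lying (sizes in mm). Bystander: leave it.
- pliers: pliers with orange grips, lying, about 165 long (sizes in mm). Bystander: leave it.
- spool: wire spool standing on its flange, 72 dia, 40 tall (sizes in mm). Bystander: leave it.
- wreath: flat wire ring, 98 outer dia, 8 thick (sizes in mm). Bystander: leave it.
- mug: white mug, 76 dia, 85 tall (sizes in mm). Bystander: leave it.
- coil_a: small wire spiral, 30 dia, 26 tall, standing just beyond the tray's far end (sizes in mm). Bystander: leave it.
- coil_b: small wire spiral, 24 dia, 35 tall, standing just before the tray's near end (sizes in mm). Bystander: leave it.

How it is judged:
By the outcome, as a careful person would: the job done as asked, in the order asked, and still so for the second after the job is handed in, with the robot touching nothing.
It also fails if it takes over 72 s, if anything falls off the work surface, if the arm or the gripper's body presses on something with over 40 N, if the wrist force passes 120 N, or if a joint passes its speed limit or range.

ROBOT

A 6-joint arm with a two-finger parallel gripper is mounted at the origin on the work surface. World frame = base frame: x ahead of the robot, y to its left, z up, the work surface at z = 0. Lengths are in m, angles in rad, forces in N, time in s.
With the tool pointing down it reaches from about 0.25 to 0.775 m from the base axis. Payload 4 kg.
Tool frame: the origin (TCP) lies midway between the tips of the shut fingers; the grasp point (between the pads) lies 19 mm behind it; z points along the fingers, y is the direction in which the jaws open and shut (so a half turn about z gives the same grasp; the last joint's range is limited). The gripper opens to 94 mm and grips with 3 to 60 N. Pads are 16 mm wide; open, the fingers measure 119 mm over their backs; the gripper's body (75 mm by 177 mm) begins 78 mm behind the grasp point.
Start: joints at [-1.257, 0.087, 1.371, -0, 1.684, -0.103], TCP at [0.223, -0.503, 0.178] pointing down, gripper open.
Joint ranges: [-3.1, 3.1], [-0.76, 2.03], [0.27, 2.55], [-1.08, 4.22], [0.17, 2.65], [-2.57, 2.57]. Speed limits (rad/s): [2.79, 2.79, 3.14, 3.14, 3.14, 3.14].

INTERFACE

Orientations are given as [roll, pitch, yaw] about the fixed x, y, z axes, in that order (R = Rz(yaw) Ry(pitch) Rx(roll)).
In Python, from bench import * gives the robot as it stands.
- The arm moves only by the tool move_arm, never from a script. Its argument "increments" is a list of rows, each an object with "turn": the turn, a rotation vector about the tool's x, y, z in rad, a list of three; "delta_pos": the shift along the tool's x, y, z in m, a list of three; "jaw": the closure, from -1 (fully open) to 1 (shut). A call has 1 to 5 rows; each row is the pose to reach, as a shift and turn from the pose measured when the call began, along the tool's axes at that moment; what a row does not reach only later rows make up. A row lasts 1/10 s, in which the tool goes at most 50 mm and 8.59 degrees, less where a joint would pass 70% of its speed; a pose out of reach is approached as far as the arm can. A call with a gripper value outside its range is refused whole. The fingers move at their own pace and stop on an object; the grip force is fixed at half the most. Time passes only in rows, so rows that repeat a pose let the fingers close. It gives the time, the measured TCP pose, the force and the opening at its end, in the units of the state.
- get_obs(): the state, without advancing time (a new reading comes with each control period).
- snapshot(name): name is "scene" or "side" or "wrist"; returns the picture (400x640x3 uint8, red, green, blue); there is no depth.
- camera_params(name): a dict with "mtx" (3x3 intrinsics, pixels), "distortion" ([k1, k2, p1, p2, k3] as OpenCV has them; the pictures are not rectified), "rvec" (rotation vector, rad) and "tvec" (3), from world to camera coordinates, as OpenCV has them. Camera axes: x right, y down, z forward; pixel columns grow to the right and rows downward; lengths in m; the calibration is good to about 2 mm. A picture is of the moment at which its call begins: read the wrist's pose just before it. camera_params takes no time and is no camera call; for the wrist camera it gives the pose at the moment of the call.
- close_job(): hands the job in, once; it reports no verdict.
Trained networks look in the newest picture that a camera, given by its name, has taken for a name from the list of things; names that differ only in an ending like _2 or _b are one class to them, and where a whole thing is asked for, a point or a joint stands for the part that bears it (a point fixed in the world has none). Each returns a list of dicts, best first, with "p" (0 to 1); they miss things now and then, are a little off and sometimes report something else, mostly with a low value. They report only what shows in the picture. A call takes as long as a camera call.
- regions_of(target, camera): "mask" (400x640 bool, what is visible of it) and "at" ([column, row] in pixels, amid what is visible of it).
The state is a dict: "time": time; "joint_positions": joint angles; "qvel": joint speeds; "joint_torque": joint torques, N m; "tool_pos": TCP position; "ee_rot": TCP orientation; "wrist_force": force on the tool from outside, world axes, zero at the start; "wrist_torque": the same for the moment, N m; "width": finger opening in m.
Only numpy, scipy, OpenCV 4.12 (cv2) and the standard library are available. Lean on these libraries where they do the work, as an engineer would, in place of code of your own. Each camera call takes 0.05 s, during which the arm holds its last target.

## Working session

There is one attempt and no reset: what is moved stays moved. The work goes in short steps, Python scripts to look and compute and a tool call to move; the robot and the scene stay as the last step left them, time stands still between calls to the robot, and variables do not carry over. Pictures are saved under pics/ and viewed, and the job is handed in when it is done.

Besides the shell and the picture viewer there is one more tool, called in YAML: its name, and indented under it one key for each argument. move_arm: Moves the arm, as the interface text tells. Its arguments: {"type":"object","properties":{"increments":{"type":"array","items":{"type":"object","properties":{"turn":{"type":"array","items":{"type":"number"}},"delta_pos":{"type":"array","items":{"type":"number"}},"jaw":{"type":"number"}}}}},"required":["increments"]}

```bash
ls; mkdir -p pics; python3 - <<'E'
from bench import *
import cv2
print(get_obs())
for n in ["scene","side","wrist"]:
    im=snapshot(n); cv2.imwrite(f"pics/{n}0.png",im[:,:,::-1])
    p=camera_params(n); print(n,p)
E
```

```text
pics
{'time': 0.0, 'joint_positions': array([-1.25708277e+00,  8.79316280e-02,  1.37221532e+00,  7.75422839e-06,
        1.68358757e+00, -1.03100048e-01]), 'qvel': array([ 7.72425781e-05,  4.97762424e-04, -1.95689366e-04,  9.87747683e-04,
        5.69038627e-04, -6.03715896e-04]), 'joint_torque': array([-1.04257986e-03, -3.40181994e+01, -3.02428615e+01,  7.17528211e-02,
        3.27805371e-02, -1.74672628e-04]), 'tool_pos': array([ 0.22248132, -0.50234445,  0.17663676]), 'ee_rot': array([-3.13946296e+00, -2.28101043e-04,  4.16814228e-01]), 'wrist_force': array([-0.30713357,  0.47641357,  0.33617265]), 'wrist_torque': array([ 0.04493777, -0.03692042,  0.00615319]), 'width': 0.09429250156286069}
scene {'mtx': array([[466.65957264,   0.        , 312.55601418],
       [  0.        , 466.65957264, 208.84633316],
       [  0.        ,   0.        ,   1.        ]]), 'distortion': array([0.00206073, 0.        , 0.        , 0.        , 0.        ]), 'rvec': array([ 2.30238867,  0.97165924, -0.35134502]), 'tvec': array([-0.40687144, -0.19635878,  1.50487173])}
side {'mtx': array([[495.34699968,   0.        , 322.95192367],
       [  0.        , 495.34699968, 207.5616087 ],
       [  0.        ,   0.        ,   1.        ]]), 'distortion': array([-0.02593712,  0.        ,  0.        ,  0.        ,  0.        ]), 'rvec': array([ 0.75937999, -2.50811425,  1.19852856]), 'tvec': array([0.46826225, 0.19253394, 1.55221977])}
wrist {'mtx': array([[328.80712233,   0.        , 316.16877404],
       [  0.        , 328.80712233, 196.72975332],
       [  0.        ,   0.        ,   1.        ]]), 'distortion': array([-0.0321174,  0.       ,  0.       ,  0.       ,  0.       ]), 'rvec': array([-2.43375816,  1.58533761,  0.21963295]), 'tvec': array([-0.54935979, -0.02875261,  0.39099425])}
```

View pics/scene0.png

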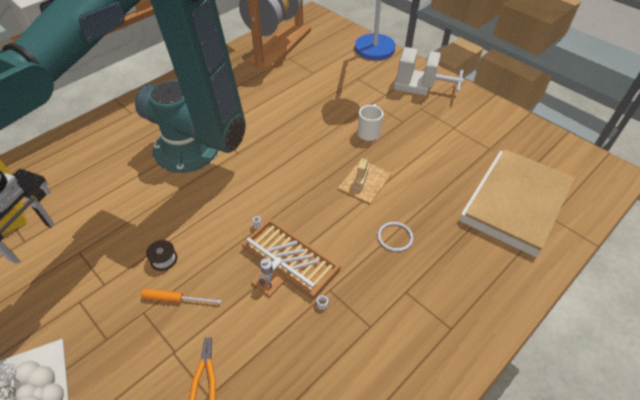

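View pics/side0.png

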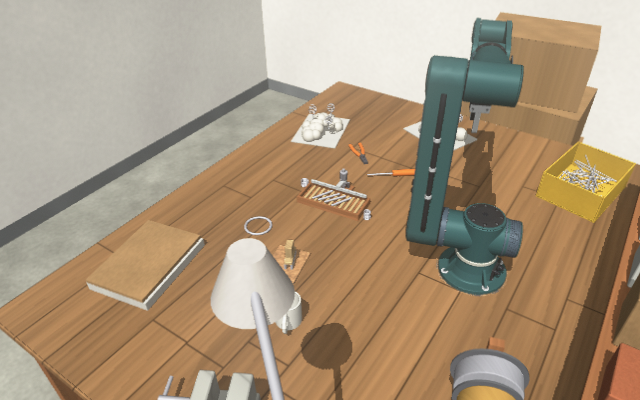

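View pics/wrist0.png

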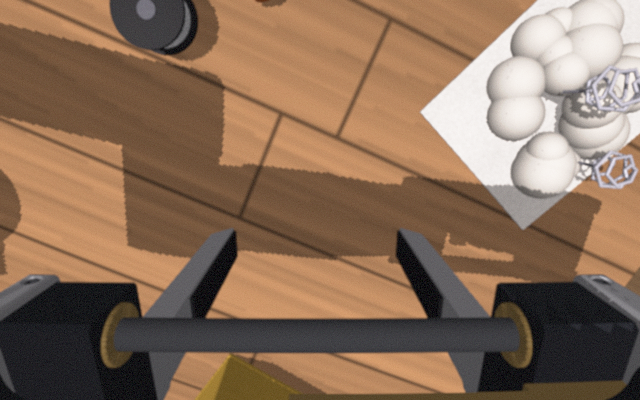

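```bash
cat > h.py <<'E'
import numpy as np, cv2
from bench import *
def P(cam): 
    p=camera_params(cam); return p['mtx'],p['distortion'],p['rvec'],p['tvec']
def proj(pts,prm):
    K,d,r,t=prm; return cv2.projectPoints(np.asarray(pts,float).reshape(-1,1,3),r,t,K,d)[0].reshape(-1,2)
def ray(px,z,prm):
    K,d,r,t=prm; u=cv2.undistortPoints(np.asarray(px,float).reshape(-1,1,2),K,d).reshape(-1,2)
    R=cv2.Rodrigues(np.asarray(r))[0]; c=-R.T@t
    out=[]
    for a in u:
        v=R.T@np.array([a[0],a[1],1]); s=(z-c[2])/v[2]; out.append(c+s*v)
    return np.array(out)
def crop(fn,out,x0,y0,x1,y1,s):
    im=cv2.imread(fn)[y0:y1,x0:x1]; cv2.imwrite(out,cv2.resize(im,None,fx=s,fy=s,interpolation=cv2.INTER_CUBIC))
E
python3 - <<'E'
from h import *
crop("pics/scene0.png","pics/sc_tray.png",235,205,355,310,6)
crop("pics/scene0.png","pics/sc_pad.png",330,100,430,210,5)
crop("pics/side0.png","pics/si_tray.png",290,160,390,225,8)
crop("pics/side0.png","pics/si_pad.png",240,215,330,335,5)
for cam in ["scene","side"]:
    for n in ["tray","rake","pad","collar_head","rod1","keeper_bar","mug","wreath","coil_a","spool"]:
        r=regions_of(n,cam)
        for o in r[:5]:
            m=o['mask']; ys,xs=np.nonzero(m)
            print(cam,n,round(o['p'],2),np.round(o['at'],1),m.sum(),np.round(ray([o['at']],0.02,P(cam))[0],3))
print(get_obs()['time'])
E
```

```text
scene tray 0.56 [284.2 262.9] 4041 [ 0.555 -0.073  0.02 ]
scene rake 0.62 [359.7 170.4] 295 [0.47 0.31 0.02]
scene pad 0.83 [366.2 185. ] 991 [0.523 0.28  0.02 ]
scene collar_head 0.62 [265.8 269.8] 119 [ 0.537 -0.12   0.02 ]
scene collar_head 0.4 [284.3 262.9] 4153 [ 0.555 -0.072  0.02 ]
scene rod1 0.5 [288.7 250.6] 88 [ 0.535 -0.039  0.02 ]
scene rod1 0.43 [280.5 245.3] 38 [ 0.507 -0.043  0.02 ]
scene keeper_bar 0.91 [272.3 266.2] 704 [ 0.541 -0.101  0.02 ]
scene mug 0.61 [372.4 125.3] 779 [0.362 0.49  0.02 ]
scene wreath 0.78 [392.9 248.4] 240 [0.722 0.163 0.02 ]
scene coil_a 0.56 [322.2 301.3] 94 [ 0.701 -0.08   0.02 ]
scene coil_a 0.55 [280.7 247.7] 77 [ 0.513 -0.048  0.02 ]
scene spool 0.69 [162.4 253. ] 763 [ 0.308 -0.282  0.02 ]
side tray 0.86 [343.4 203.2] 1761 [ 0.501 -0.039  0.02 ]
side tray 0.67 [341.5 172.9] 46 [ 0.609 -0.196  0.02 ]
side rake 0.48 [288.9 256.3] 259 [0.501 0.288 0.02 ]
side pad 0.95 [294.8 264.6] 596 [0.464 0.307 0.02 ]
side collar_head 0.56 [340.2 177.4] 73 [ 0.597 -0.168  0.02 ]
side rod1 0.6 [317.5 195.3] 32 [ 0.606 -0.026  0.02 ]
side rod1 0.46 [339.6 203.3] 15 [ 0.512 -0.031  0.02 ]
side rod1 0.44 [324.2 193.7] 56 [ 0.591 -0.048  0.02 ]
side keeper_bar 0.86 [337.2 181.9] 333 [ 0.591 -0.137  0.02 ]
side keeper_bar 0.38 [404.3 172.5] 178 [ 0.405 -0.333  0.02 ]
side mug 0.64 [291.  318.2] 507 [0.348 0.482 0.02 ]
side mug 0.37 [293.9 263.1] 503 [0.47  0.303 0.02 ]
side wreath 0.7 [261.5 233.8] 90 [0.643 0.252 0.02 ]
side spool 0.45 [364.2 214. ] 63 [ 0.408 -0.027  0.02 ]
1.15
```

View pics/sc_tray.png

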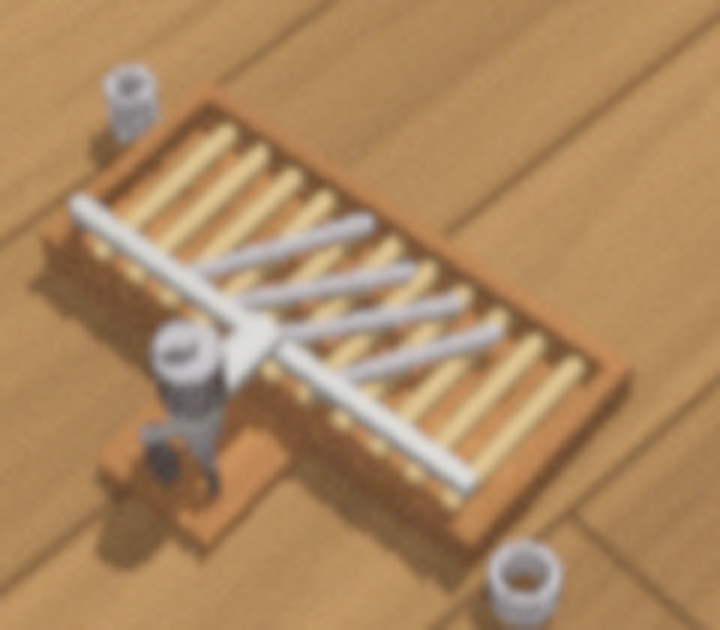

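View pics/sc_pad.png

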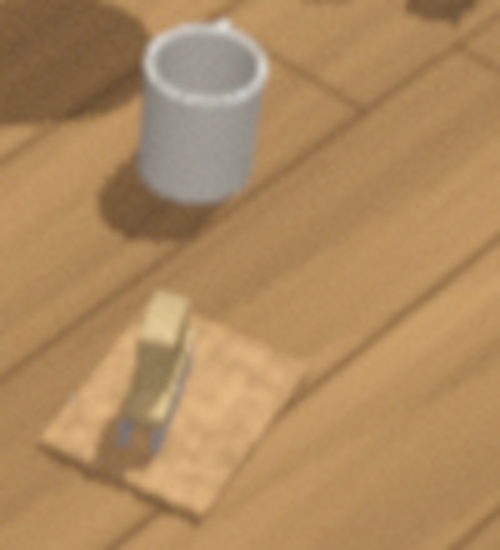

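View pics/si_tray.png

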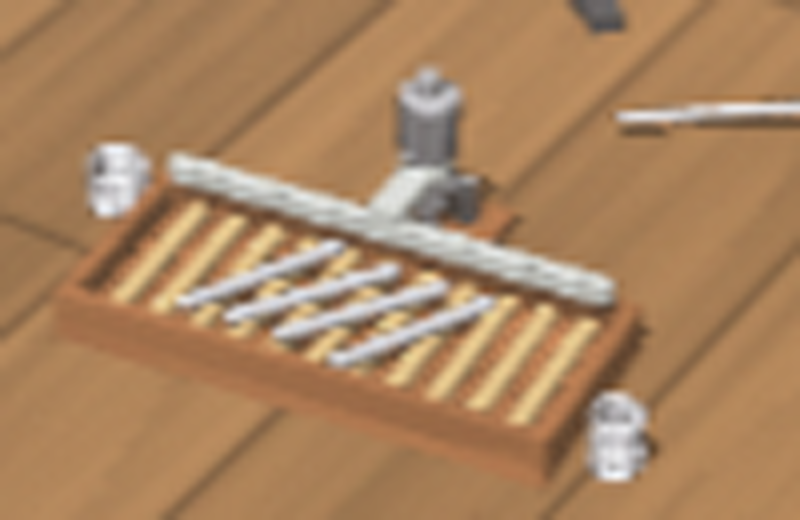

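View pics/si_pad.png

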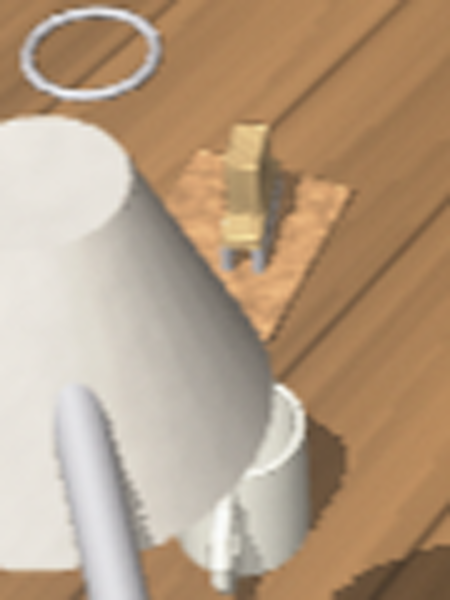

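```bash
cat >> h.py <<'E'
from scipy.optimize import least_squares
def fit2d(obs,x0):
    # obs: list (prm, [(local xyz, px)]) ; returns x,y,yaw
    def f(v):
        c,s=np.cos(v[2]),np.sin(v[2]); r=[]
        for prm,l in obs:
            L=np.array([a for a,b in l],float); W=np.c_[v[0]+c*L[:,0]-s*L[:,1],v[1]+s*L[:,0]+c*L[:,1],L[:,2]]
            r.append((proj(W,prm)-np.array([b for a,b in l])).ravel())
        return np.concatenate(r)
    o=least_squares(f,x0); return o.x,f(o.x).reshape(-1,2)
def loc(pose,L):
    L=np.atleast_2d(L); c,s=np.cos(pose[2]),np.sin(pose[2])
    return np.c_[pose[0]+c*L[:,0]-s*L[:,1],pose[1]+s*L[:,0]+c*L[:,1],L[:,2]]
E
python3 - <<'E'
from h import *
sc,si=P("scene"),P("side")
S=lambda x,y:(235+x/6,205+y/6)
D=lambda x,y:(290+x/8,160+y/8)
a=.123;b=.055;z=.026
o=[(sc,[((-a,b,z),S(207,92)),((a,b,z),S(630,365)),((a,-b,z),S(466,535))]),
   (si,[((a,b,z),D(60,290)),((-a,b,z),D(545,435)),((-a,-b,z),D(637,310))])]
for q in (o,o[:1],o[1:]):
    v,r=fit2d(q,[.555,-.05,.3]); print(v,np.round(r,1).tolist())
v,_=fit2d(o,[.555,-.05,.3]); print("post",loc(v,[0,-.085,.088]))
print("head top scene",ray([S(188,340)],.088,sc),"side",ray([D(430,90)],.088,si))
# pad and rake
S=lambda x,y:(330+x/5,100+y/5); D=lambda x,y:(240+x/5,215+y/5)
for n,p in dict(left=(40,440),bot=(200,518),right=(305,370),top=(205,310)).items(): print("pad sc",n,ray([S(*p)],.008,sc))
for n,p in dict(right=(352,187),bot=(270,338),topl=(200,150)).items(): print("pad si",n,ray([D(*p)],.008,si))
print("grip top sc",ray([S(*p) for p in [(150,291),(189,296),(180,343),(140,338)]],.084,sc))
print("grip top si",ray([D(*p) for p in [(232,123),(270,123),(262,162),(226,162)]],.084,si))
print("teeth",ray([S(123,443),S(156,450)],.008,sc),ray([D(227,268),D(259,270)],.008,si))
E
```

```text
[ 0.5484438  -0.04681354  0.11871776] [[-0.3, -2.5], [0.3, -0.3], [0.6, 1.4], [-0.6, -0.9], [0.3, 0.2], [1.1, -1.5]]
[ 0.54878784 -0.04813459  0.12528869] [[-0.8, -2.1], [0.2, -0.2], [0.6, 1.7]]
[ 0.5471695  -0.04332791  0.11586084] [[-0.9, -0.3], [0.0, 0.9], [0.9, -0.8]]
post [[ 0.55851112 -0.13121525  0.088     ]]
head top scene [[ 0.55628329 -0.12715577  0.088     ]] side [[ 0.55620073 -0.1264829   0.088     ]]
pad sc left [[0.46623738 0.21983639 0.008     ]]
pad sc bot [[0.57222155 0.24254289 0.008     ]]
pad sc right [[0.53957847 0.37518722 0.008     ]]
pad sc top [[0.46342475 0.37013427 0.008     ]]
pad si right [[0.46173156 0.22531084 0.008     ]]
pad si bot [[0.42768082 0.36058698 0.008     ]]
pad si topl [[0.56556478 0.25190584 0.008     ]]
grip top sc [[0.47563875 0.29799663 0.084     ]
 [0.49417055 0.3110507  0.084     ]
 [0.51554123 0.27938231 0.084     ]
 [0.49697525 0.26608452 0.084     ]]
grip top si [[0.51011331 0.28321926 0.084     ]
 [0.49035205 0.27017911 0.084     ]
 [0.47343866 0.30123619 0.084     ]
 [0.49182382 0.31337795 0.084     ]]
teeth [[0.50224294 0.25315259 0.008     ]
 [0.51958935 0.26299564 0.008     ]] [[0.485227   0.32804898 0.008     ]
 [0.4674739  0.31837862 0.008     ]]
```

```bash
cat >> h.py <<'E'
from scipy.spatial.transform import Rotation as Ro
def plan(target,yaw,jaw,n=None,vmax=.045):
    """print rows (tool frame) toward world target pos, tool pointing down with yaw"""
    o=get_obs(); p=o['tool_pos']; R0=Ro.from_euler('xyz',o['ee_rot']); 
    R1=Ro.from_euler('xyz',[np.pi,0,yaw])
    d=R0.inv().apply(np.array(target)-p); w=(R0.inv()*R1).as_rotvec()
    dist=np.linalg.norm(d); ang=np.linalg.norm(w)
    n=n or int(max(np.ceil(dist/vmax),np.ceil(ang/.14),1))
    print("t",round(o['time'],2),"pos",np.round(p,4),"rpy",np.round(o['ee_rot'],4),"w",round(o['width'],4),"F",np.round(o['wrist_force'],1))
    print("full d",np.round(d,4).tolist(),"w",np.round(w,4).tolist(),"rows",n)
E
python3 - <<'E'
from h import *
o=get_obs(); K,d,r,t=P("wrist"); R=cv2.Rodrigues(r)[0]; c=-R.T@t
R0=Ro.from_euler('xyz',o['ee_rot']); print("cam in tool",R0.inv().apply(c-o['tool_pos'])); print("axes in tool (cols)",np.round(R0.inv().as_matrix()@R.T,3))
plan([.50,-.05,.30],1.69,-1)
E
```

```text
cam in tool [ 7.76064675e-02 -1.11223287e-04 -2.06775759e-01]
axes in tool (cols) [[-0.001 -0.963 -0.271]
 [ 1.    -0.001  0.   ]
 [-0.001 -0.271  0.963]]
t 1.15 pos [ 0.2227 -0.503   0.1778] rpy [3.1415 0.     0.4168] w 0.094 F [ 1.4  0.8 -0.1]
full d [0.437, -0.3019, -0.1222] w [0.0001, 0.0001, -1.2732] rows 13
```

move_arm:
  increments:
    - {"delta_pos":[0.034,-0.023,-0.012],"turn":[0,0,-0.1],"jaw":-1}
    - {"delta_pos":[0.068,-0.046,-0.024],"turn":[0,0,-0.2],"jaw":-1}
    - {"delta_pos":[0.102,-0.07,-0.036],"turn":[0,0,-0.3],"jaw":-1}
    - {"delta_pos":[0.136,-0.093,-0.05],"turn":[0,0,-0.4],"jaw":-1}
    - {"delta_pos":[0.17,-0.116,-0.06],"turn":[0,0,-0.5],"jaw":-1}

```text
time: 1.65
tool_pos: [0.3319, -0.3268, 0.2389]
ee_rot: [3.14, 0.0, 0.92]
wrist_force: [0.1, 0.3, 0.6]
width: 0.0939
```

```bash
python3 -c "
from h import *
plan([.50,-.05,.27],1.69,-1)"
```

```text
t 1.65 pos [ 0.3319 -0.3268  0.2389] rpy [3.1399e+00 3.0000e-04 9.2050e-01] w 0.0939 F [0.1 0.3 0.6]
full d [0.3221, -0.0337, -0.0312] w [0.0015, 0.0009, -0.7695] rows 8
```

move_arm:
  increments:
    - {"delta_pos":[0.04,-0.004,-0.006],"turn":[0,0,-0.1],"jaw":-1}
    - {"delta_pos":[0.081,-0.008,-0.012],"turn":[0,0,-0.2],"jaw":-1}
    - {"delta_pos":[0.122,-0.012,-0.018],"turn":[0,0,-0.3],"jaw":-1}
    - {"delta_pos":[0.162,-0.016,-0.024],"turn":[0,0,-0.4],"jaw":-1}
    - {"delta_pos":[0.202,-0.02,-0.031],"turn":[0,0,-0.5],"jaw":-1}

```text
time: 2.15
tool_pos: [0.4388, -0.1523, 0.2702]
ee_rot: [3.14, 0.001, 1.425]
wrist_force: [0.5, -0.0, -0.1]
width: 0.0942
```

```bash
python3 -c "
from h import *
plan([.50,-.05,.27],1.69,-1)"
```

```text
t 2.15 pos [ 0.4388 -0.1523  0.2702] rpy [3.1397e+00 1.4000e-03 1.4246e+00] w 0.0942 F [ 0.5 -0.  -0.1]
full d [0.1101, 0.0457, 0.0002] w [0.0017, 0.0016, -0.2654] rows 3
```

move_arm:
  increments:
    - {"delta_pos":[0.037,0.015,0],"turn":[0,0,-0.09],"jaw":-1}
    - {"delta_pos":[0.074,0.03,0],"turn":[0,0,-0.18],"jaw":-1}
    - {"delta_pos":[0.11,0.046,0],"turn":[0,0,-0.265],"jaw":-1}

```text
time: 2.45
tool_pos: [0.501, -0.0485, 0.2706]
ee_rot: [3.139, 0.002, 1.694]
wrist_force: [0.2, -1.1, -0.7]
width: 0.0938
```

```bash
cat >> h.py <<'E'
import pickle
def wsnap(name):
    prm=P("wrist"); o=get_obs(); im=snapshot("wrist"); cv2.imwrite(f"pics/{name}.png",im[:,:,::-1]); pickle.dump((prm,o),open(f"pics/{name}.pkl","wb")); return prm,o
E
python3 -c "
from h import *
prm,o=wsnap('w1'); print(o['tool_pos'],o['ee_rot'],o['qvel'])
plan([.494,.29,.2],2.157,-1)"
```

```text
[ 0.50096602 -0.04848468  0.27055438] [3.13930448e+00 2.13298914e-03 1.69356689e+00] [ 0.756416    0.37837032 -0.3595163  -0.00504881 -0.01766463 -0.08717884]
t 2.5 pos [ 0.5032 -0.0436  0.2697] rpy [ 3.1378e+00 -2.6000e-03  1.7019e+00] w 0.0944 F [0.7 1.4 0.4]
full d [0.3318, 0.0342, 0.0707] w [0.0044, -0.0017, -0.4551] rows 8
```

View pics/w1.png

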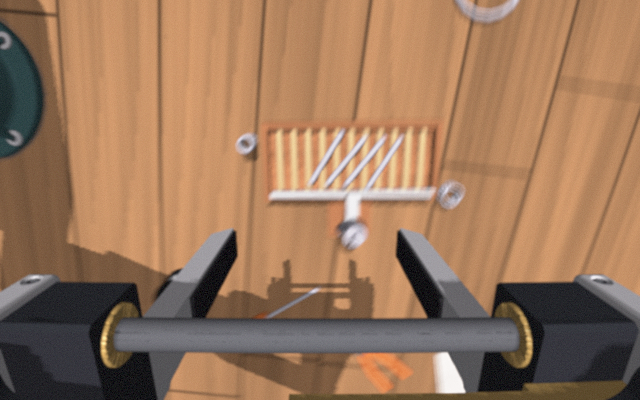

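```bash
python3 -c "
from h import *
crop('pics/w1.png','pics/w1c.png',225,105,475,260,3.2)"
```

```text
(no output)
```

View pics/w1c.png

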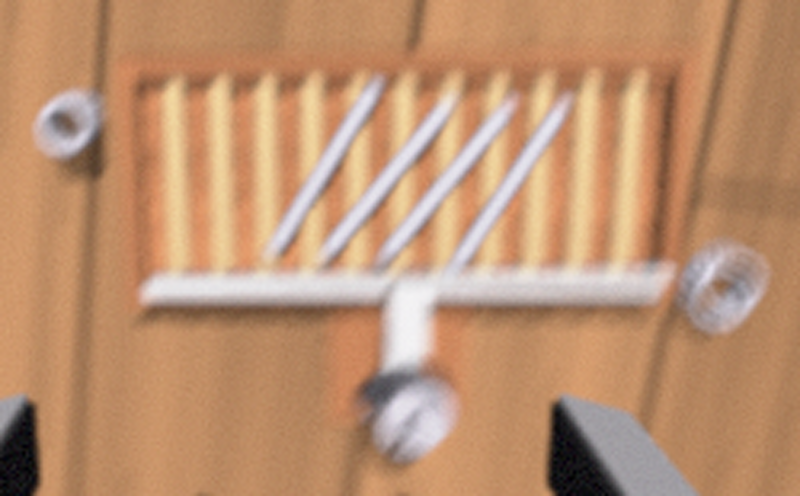

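move_arm:
  increments:
    - {"delta_pos":[0.042,0.004,0.005],"turn":[0,0,-0.057],"jaw":-1}
    - {"delta_pos":[0.084,0.008,0.01],"turn":[0,0,-0.114],"jaw":-1}
    - {"delta_pos":[0.126,0.012,0.02],"turn":[0,0,-0.17],"jaw":-1}
    - {"delta_pos":[0.168,0.016,0.03],"turn":[0,0,-0.23],"jaw":-1}
    - {"delta_pos":[0.21,0.021,0.04],"turn":[0,0,-0.29],"jaw":-1}

```text
time: 3.0
tool_pos: [0.4964, 0.1689, 0.2302]
ee_rot: [3.137, -0.001, 1.994]
wrist_force: [0.8, -0.6, -0.3]
width: 0.0937
```

```bash
python3 -c "
from h import *
plan([.494,.29,.2],2.157,-1)"
```

```text
t 3.0 pos [0.4964 0.1689 0.2302] rpy [ 3.1365e+00 -1.2000e-03  1.9939e+00] w 0.0937 F [ 0.8 -0.6 -0.3]
full d [0.1113, 0.0474, 0.0306] w [0.0051, -0.0008, -0.1631] rows 3
```

move_arm:
  increments:
    - {"delta_pos":[0.037,0.016,0.01],"turn":[0,0,-0.054],"jaw":-1}
    - {"delta_pos":[0.074,0.032,0.02],"turn":[0,0,-0.108],"jaw":-1}
    - {"delta_pos":[0.111,0.047,0.03],"turn":[0.005,0,-0.163],"jaw":-1}
    - {"delta_pos":[0.111,0.047,0.03],"turn":[0.005,0,-0.163],"jaw":-1}

```text
time: 3.4
tool_pos: [0.492, 0.2932, 0.1978]
ee_rot: [-3.138, -0.003, 2.163]
wrist_force: [0.2, 0.0, -0.5]
width: 0.0941
```

```bash
python3 -c "
from h import *
prm,o=wsnap('w2'); plan([.494,.29,.2],2.157,-1)"
```

```text
t 3.45 pos [0.4928 0.291  0.1989] rpy [-3.1387e+00 -1.2000e-03  2.1601e+00] w 0.0943 F [ 0.2 -0.  -0.2]
full d [-0.0015, 0.0005, -0.0011] w [-0.0029, -0.0012, 0.0031] rows 1
```

View pics/w2.png

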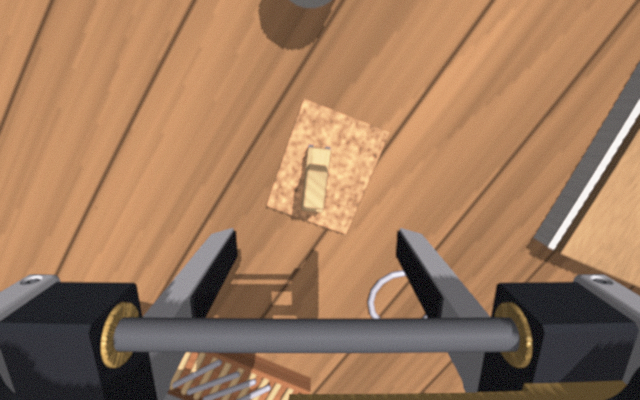

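```bash
python3 -c "
from h import *
crop('pics/w2.png','pics/w2c.png',255,90,400,245,4)"
```

```text
(no output)
```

View pics/w2c.png

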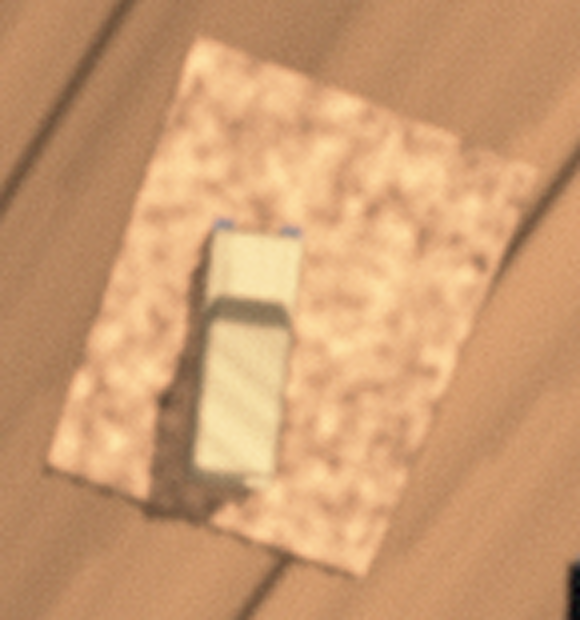

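```bash
python3 -c "
from h import *
prm,o=pickle.load(open('pics/w2.pkl','rb'))
C=lambda x,y:(255+(x+.5)/4-.5,90+(y+.5)/4-.5)
a=.011;b=.02;z=.084
ob=[(prm,[((-a,b,z),C(207,318)),((a,b,z),C(290,326)),((a,-b,z),C(273,480)),((-a,-b,z),C(193,470)),((-.013,.037,.040),C(213,231)),((.013,.037,.040),C(300,234))])]
v,r=fit2d(ob,[.494,.29,.58]);print('rake',v,np.round(r,1).tolist())
a=.055;b=.07;z=.008
ob=[(prm,[((-a,b,z),C(200,35)),((a,b,z),C(537,165)),((a,-b,z),C(360,578)),((-a,-b,z),C(48,470))])]
v2,r=fit2d(ob,[.5,.3,.3]);print('pad',v2,np.round(r,1).tolist())
prm,o=pickle.load(open('pics/w1.pkl','rb'))
C=lambda x,y:(225+(x+.5)/3.2-.5,105+(y+.5)/3.2-.5)
a=.123;b=.055;z=.026;
ob=[(prm,[((-a,b,z),C(122,60)),((a,b,z),C(697,50)),((-.115,.047,.01),C(152,85)),((.115,.047,.01),C(672,78)),((-.112,-.045,.0455),C(140,295)),((.112,-.045,.0455),C(668,296)),((-.112,-.037,.0455),C(147,275)),((.112,-.037,.0455),C(672,263))])]
v3,r=fit2d(ob,[.55,-.05,.12]);print('tray',v3,np.round(r,1).tolist()); print(loc(v3,[0,-.085,.072]), ray([C(415,418)],.088,prm))
plan(list(v[:2])+[.12],v[2]+np.pi/2,-1)
"
```

```text
rake [0.4913633  0.28870623 0.49088541] [[-0.5, -0.1], [0.8, 0.1], [0.8, -0.1], [-0.6, 0.3], [-1.0, -1.0], [0.6, 0.7]]
pad [0.4989477  0.30037235 0.23431229] [[-1.5, -0.3], [1.2, 0.9], [1.6, 0.6], [-1.2, -1.0]]
tray [ 0.54949656 -0.04188592  0.13097379] [[-1.5, -0.8], [1.5, 0.9], [-3.0, -3.5], [-1.2, -2.6], [2.6, 1.2], [1.1, -0.6], [0.1, 1.8], [0.4, 4.1]]
[[ 0.56059754 -0.12615791  0.072     ]] [[ 0.55839101 -0.12460282  0.088     ]]
t 3.45 pos [0.4928 0.291  0.1989] rpy [-3.1387e+00 -1.2000e-03  2.1601e+00] w 0.0943 F [ 0.2 -0.  -0.2]
full d [-0.0012, -0.0022, 0.0789] w [-0.0029, -0.001, 0.0984] rows 2
```

move_arm:
  increments:
    - {"delta_pos":[-0.001,-0.002,0.04],"turn":[0,0,0.05],"jaw":-1}
    - {"delta_pos":[-0.001,-0.002,0.08],"turn":[-0.003,-0.001,0.098],"jaw":-1}
    - {"delta_pos":[-0.001,-0.002,0.115],"turn":[-0.003,-0.001,0.098],"jaw":-1}
    - {"delta_pos":[-0.001,-0.002,0.145],"turn":[-0.003,-0.001,0.098],"jaw":-1}
    - {"delta_pos":[-0.001,-0.002,0.152],"turn":[-0.003,-0.001,0.098],"jaw":-1}

```text
time: 3.95
tool_pos: [0.4889, 0.2862, 0.0431]
ee_rot: [-3.134, 0.0, 2.06]
wrist_force: [-0.8, 0.6, 0.4]
width: 0.0939
```

```bash
python3 -c "
from h import *
wsnap('w3')
plan([.4914,.2887,.046],.491+np.pi/2,-1)"
```

```text
t 4.0 pos [0.4896 0.2868 0.0441] rpy [-3.1359e+00  1.0000e-04  2.0602e+00] w 0.0942 F [-0.4 -0.4 -0.6]
full d [0.0009, 0.0024, -0.0019] w [-0.0056, 0.0001, -0.0016] rows 1
```

View pics/w3.png

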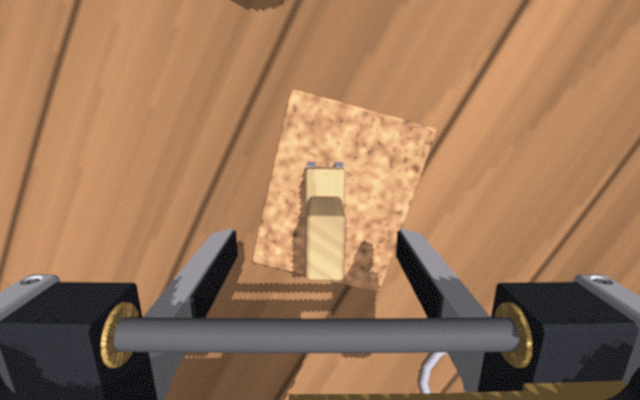

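```bash
python3 -c "
from h import *
crop('pics/w3.png','pics/w3c.png',245,80,445,300,2.7)
prm,o=pickle.load(open('pics/w3.pkl','rb'))
a=.011;b=.02;z=.084
ob=[(prm,[((-a,b,z),(307.5,215)),((a,b,z),(343,215)),((a,-b,z),(344,279)),((-a,-b,z),(306,279)),((-.013,.037,.040),(306,168)),((.013,.037,.040),(343.5,168))])]
v,r=fit2d(ob,[.494,.29,.58]);print('rake',v,np.round(r,1).tolist())
plan([v[0],v[1],.046],v[2]+np.pi/2,-1)"
```

```text
rake [0.49138114 0.29046156 0.4876749 ] [[-2.7, -1.1], [3.2, -1.0], [0.4, 2.1], [-0.5, 1.9], [-1.6, -0.8], [1.1, -0.7]]
t 4.0 pos [0.4896 0.2868 0.0441] rpy [-3.1359e+00  1.0000e-04  2.0602e+00] w 0.0942 F [-0.4 -0.4 -0.6]
full d [0.0024, 0.0033, -0.0019] w [-0.0056, 0.0001, 0.0017] rows 1
```

View pics/w3c.png

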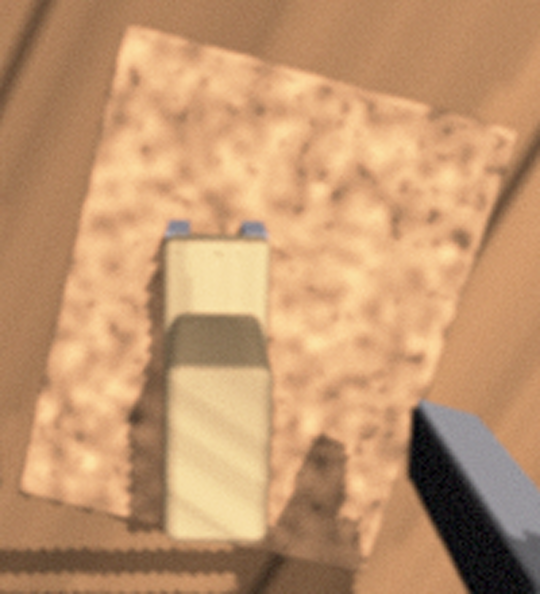

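move_arm:
  increments:
    - {"delta_pos":[0.0024,0.0035,-0.002],"turn":[-0.005,0,0.002],"jaw":-1}
    - {"delta_pos":[0.0024,0.0035,-0.002],"turn":[-0.005,0,0.002],"jaw":1}
    - {"delta_pos":[0.0024,0.0035,-0.002],"turn":[-0.005,0,0.002],"jaw":1}
    - {"delta_pos":[0.0024,0.0035,-0.002],"turn":[-0.005,0,0.002],"jaw":1}
    - {"delta_pos":[0.0024,0.0035,-0.002],"turn":[-0.005,0,0.002],"jaw":1}

```text
time: 4.5
tool_pos: [0.4921, 0.2908, 0.0469]
ee_rot: [3.141, 0.0, 2.058]
wrist_force: [-0.6, 0.2, 0.1]
width: 0.0653
```

move_arm:
  increments:
    - {"delta_pos":[0,0,0],"turn":[0,0,0],"jaw":1}
    - {"delta_pos":[0,0,0],"turn":[0,0,0],"jaw":1}

```text
time: 4.7
tool_pos: [0.4922, 0.2909, 0.0472]
ee_rot: [3.14, 0.0, 2.058]
wrist_force: [0.0, -0.2, 0.6]
width: 0.0493
```

move_arm:
  increments:
    - {"delta_pos":[0,0,0],"turn":[0,0,0],"jaw":1}
    - {"delta_pos":[0,0,0],"turn":[0,0,0],"jaw":1}
    - {"delta_pos":[0,0,0],"turn":[0,0,0],"jaw":1}
    - {"delta_pos":[0,0,0],"turn":[0,0,0],"jaw":1}
    - {"delta_pos":[0,0,0],"turn":[0,0,0],"jaw":1}

```text
time: 5.2
tool_pos: [0.4921, 0.2909, 0.0471]
ee_rot: [3.14, 0.0, 2.058]
wrist_force: [-0.6, 0.1, 0.5]
width: 0.0214
```

```bash
python3 -c "
from h import *
plan([.492,.291,.14],2.058,1); plan([.55,-.12,.22],1.695,1)"
```

```text
t 5.2 pos [0.4921 0.2909 0.0471] rpy [3.1404e+00 2.0000e-04 2.0584e+00] w 0.0214 F [-0.6  0.1  0.5]
full d [0.0001, 0.0, -0.0929] w [0.0012, 0.0002, 0.0004] rows 3
t 5.2 pos [0.4921 0.2909 0.0471] rpy [3.1404e+00 2.0000e-04 2.0584e+00] w 0.0214 F [-0.6  0.1  0.5]
full d [-0.3902, -0.1412, -0.173] w [0.0013, -0.0, 0.3634] rows 10
```

move_arm:
  increments:
    - {"delta_pos":[0,0,-0.03],"turn":[0,0,0],"jaw":1}
    - {"delta_pos":[-0.01,-0.004,-0.07],"turn":[0,0,0],"jaw":1}
    - {"delta_pos":[-0.035,-0.012,-0.11],"turn":[0,0,0.04],"jaw":1}
    - {"delta_pos":[-0.07,-0.025,-0.14],"turn":[0,0,0.08],"jaw":1}
    - {"delta_pos":[-0.11,-0.04,-0.16],"turn":[0,0,0.12],"jaw":1}

```text
time: 5.7
tool_pos: [0.5088, 0.1747, 0.2099]
ee_rot: [3.137, 0.0, 1.939]
wrist_force: [1.0, -0.3, -1.0]
width: 0.0215
```

```bash
python3 -c "
from h import *
plan([.55,-.12,.22],1.695,1)"
```

```text
t 5.7 pos [0.5088 0.1747 0.2099] rpy [3.1366e+00 4.0000e-04 1.9390e+00] w 0.0215 F [ 1.  -0.3 -1. ]
full d [-0.2898, -0.0676, -0.0103] w [0.005, -0.0002, 0.244] rows 7
```

move_arm:
  increments:
    - {"delta_pos":[-0.045,-0.01,-0.003],"turn":[0,0,0.04],"jaw":1}
    - {"delta_pos":[-0.09,-0.02,-0.005],"turn":[0,0,0.08],"jaw":1}
    - {"delta_pos":[-0.135,-0.031,-0.007],"turn":[0,0,0.12],"jaw":1}
    - {"delta_pos":[-0.18,-0.042,-0.009],"turn":[0,0,0.16],"jaw":1}
    - {"delta_pos":[-0.22,-0.052,-0.01],"turn":[0,0,0.2],"jaw":1}

```text
time: 6.2
tool_pos: [0.5393, -0.0515, 0.2195]
ee_rot: [3.137, -0.0, 1.737]
wrist_force: [0.5, -0.7, -0.9]
width: 0.0214
```

```bash
python3 -c "
from h import *
plan([.55,-.12,.22],1.695,1)"
```

```text
t 6.2 pos [ 0.5393 -0.0515  0.2195] rpy [ 3.1369e+00 -5.0000e-04  1.7365e+00] w 0.0214 F [ 0.5 -0.7 -0.9]
full d [-0.0693, -0.0007, -0.0005] w [0.0047, -0.0006, 0.0415] rows 2
```

move_arm:
  increments:
    - {"delta_pos":[-0.04,0,0],"turn":[0,0,0.02],"jaw":1}
    - {"delta_pos":[-0.069,-0.001,0],"turn":[0.004,0,0.04],"jaw":1}
    - {"delta_pos":[-0.069,-0.001,0],"turn":[0.004,0,0.04],"jaw":1}
    - {"delta_pos":[-0.069,-0.001,0],"turn":[0.004,0,0.04],"jaw":1}

```text
time: 6.6
tool_pos: [0.5493, -0.1199, 0.2187]
ee_rot: [-3.141, -0.002, 1.695]
wrist_force: [-0.9, 0.3, -1.6]
width: 0.0217
```

```bash
python3 -c "
from h import *
prm,o=wsnap('w4'); print(o['qvel'],o['tool_pos'])
crop('pics/w4.png','pics/w4c.png',195,40,445,220,3.2)
plan([.55,-.12,.22],1.695,1)"
```

```text
[ 0.03189989 -0.01597303  0.00487711  0.00487584  0.00330725 -0.00021971] [ 0.54933095 -0.11992892  0.21869005]
t 6.65 pos [ 0.5494 -0.1191  0.219 ] rpy [-3.1415e+00 -1.8000e-03  1.6969e+00] w 0.0217 F [ 0.6  0.1 -1.1]
full d [-0.0009, 0.0005, -0.001] w [-0.0001, -0.0018, 0.0019] rows 1
```

View pics/w4.png

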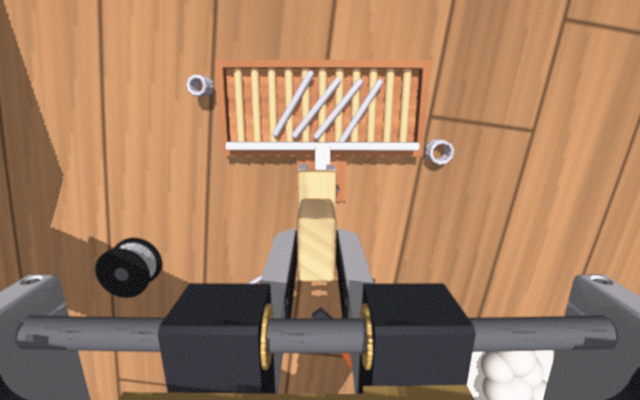

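View pics/w4c.png

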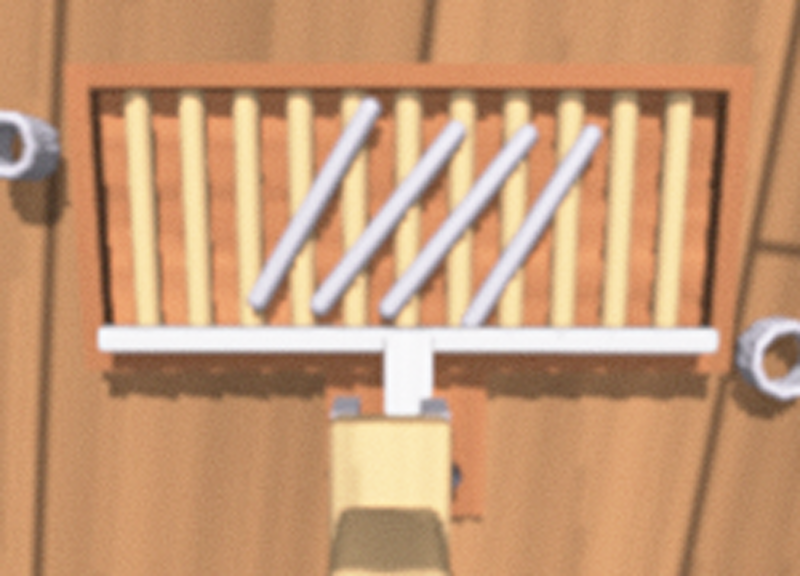

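```bash
python3 -c "
from h import *
prm,o=pickle.load(open('pics/w4.pkl','rb'))
C=lambda x,y:(195+(x+.5)/3.2-.5,40+(y+.5)/3.2-.5)
z=.026;q=.0455
L=[((-.123,.055,z),C(68,66)),((.123,.055,z),C(753,67)),((-.115,.047,z),C(92,90)),((.115,.047,z),C(730,90)),
((-.112,-.037,q),C(98,327)),((.112,-.037,q),C(718,329)),((.112,-.045,q),C(717,354)),((-.112,-.045,q),C(99,351))]
v,r=fit2d([(prm,L)],[.55,-.05,.12]);print('tray',v,np.round(r,1).tolist())
v4,r=fit2d([(prm,L[:4])],[.55,-.05,.12]);print('tray walls',v4,np.round(r,1).tolist())
rx=np.arange(-100,101,20)
obs=[137,191,245,300,352,408,462,516,570,625,679]
pr=proj(loc(v,[[a/1000,.047,.019] for a in rx]),prm)
print(np.round((pr[:,0]-195+.5)*3.2-.5-obs,1)/3.2)
# tooth position: rake front teeth tips in image vs proj of assumption
R=Ro.from_euler('xyz',o['ee_rot'])
print(proj(o['tool_pos']+R.apply([[.037,-.010,.0391],[.037,.010,.0391],[.037,-.013,.0071],[.037,.013,.0071],[.02,-.011,-.0369],[.02,.011,-.0369],[-.02,-.011,-.0369],[-.02,.011,-.0369]]),prm))
print('post',loc(v,[0,-.085,.07]))
plan(loc(v,[.098,.005,.09])[0],v[2]+np.pi/2,1)
sc,si=P('scene'),P('side')
for n,pp in(('scene',sc),('side',si)): print(n,proj(loc(v,[[-.123,.055,.026],[.123,.055,.026],[.123,-.055,.026],[-.123,-.055,.026]]),pp).round(1).tolist())
"
```

```text
tray [ 0.54620908 -0.0465226   0.1209453 ] [[-1.0, -0.6], [0.7, -0.2], [-1.1, -0.7], [0.3, -0.0], [-0.1, 0.8], [0.7, 0.8], [0.4, -0.1], [0.1, 0.3]]
tray walls [ 0.54667461 -0.04690159  0.12337215] [[-0.7, 0.1], [0.9, -0.0], [-0.8, -0.0], [0.6, 0.1]]
[-0.6875  -0.4375  -0.15625 -0.15625  0.78125  0.5      0.8125   1.125
  1.4375   1.375    1.625  ]
[[304.41681061 161.30699824]
 [330.93382798 161.2891353 ]
 [298.16089832 169.38519572]
 [337.52850953 169.35958274]
 [297.98469316 215.43917004]
 [338.3148283  215.41731315]
 [299.11342103 280.7807226 ]
 [337.07292782 280.76589638]]
post [[ 0.55646439 -0.13090168  0.07      ]]
t 6.65 pos [ 0.5494 -0.1191  0.219 ] rpy [-3.1415e+00 -1.8000e-03  1.6969e+00] w 0.0217 F [ 0.6  0.1 -1.1]
full d [0.0767, 0.104, 0.1291] w [-0.0001, -0.0018, 0.0051] rows 5
scene [[268.7, 217.4], [339.8, 264.9], [312.8, 294.9], [240.7, 243.0]]
side [[359.0, 214.8], [297.3, 195.7], [311.4, 180.0], [371.2, 197.5]]
```

move_arm:
  increments:
    - {"delta_pos":[0.025,0.035,0.02],"turn":[0,0,0.003],"jaw":1}
    - {"delta_pos":[0.05,0.07,0.045],"turn":[0,0,0.005],"jaw":1}
    - {"delta_pos":[0.0767,0.102,0.08],"turn":[0,-0.002,0.005],"jaw":1}
    - {"delta_pos":[0.0767,0.103,0.12],"turn":[0,-0.002,0.005],"jaw":1}
    - {"delta_pos":[0.0767,0.103,0.129],"turn":[0,-0.002,0.005],"jaw":1}

```text
time: 7.15
tool_pos: [0.6381, -0.0263, 0.0832]
ee_rot: [-3.13, -0.003, 1.696]
wrist_force: [-1.0, 0.7, -2.5]
width: 0.0217
```

```bash
cat >> h.py <<'E'
TR=np.array([.5465,-.0466,.1205])
def tpose():
    o=get_obs(); c,s=np.cos(TR[2]),np.sin(TR[2]); d=o['tool_pos'][:2]-TR[:2]
    print("tray-frame x,y",np.round([c*d[0]+s*d[1],-s*d[0]+c*d[1]],4),"dyaw",round(o['ee_rot'][2]-np.pi/2-TR[2],4),"tip z",round(o['tool_pos'][2]-.0391,4))
E
python3 -c "
from h import *
tpose();plan(loc(TR,[.097,.005,.0596])[0],TR[2]+np.pi/2,1)
wsnap('w5')"
```

```text
tray-frame x,y [0.0934 0.0092] dyaw 0.0051 tip z 0.0441
t 7.15 pos [ 0.6381 -0.0263  0.0832] rpy [-3.1297e+00 -3.1000e-03  1.6963e+00] w 0.0217 F [-1.   0.7 -2.5]
full d [-0.0043, 0.0039, 0.0236] w [-0.0119, -0.0031, 0.0051] rows 1
```

View pics/w5.png

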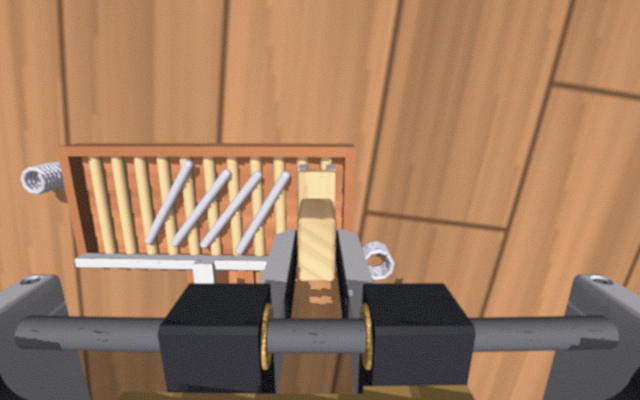

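move_arm:
  increments:
    - {"delta_pos":[-0.004,0.004,0.002],"turn":[-0.01,-0.003,0.005],"jaw":1}
    - {"delta_pos":[-0.004,0.004,0.006],"turn":[-0.01,-0.003,0.005],"jaw":1}
    - {"delta_pos":[-0.004,0.004,0.006],"turn":[-0.01,-0.003,0.005],"jaw":1}

```text
time: 7.5
tool_pos: [0.6433, -0.0317, 0.0802]
ee_rot: [3.139, 0.001, 1.689]
wrist_force: [-0.2, 0.6, -0.9]
width: 0.0216
```

```bash
python3 -c "
from h import *
tpose();plan(loc(TR,[.097,.005,.0596])[0],TR[2]+np.pi/2,1)
"
```

```text
tray-frame x,y [0.0979 0.0032] dyaw -0.0023 tip z 0.0411
t 7.5 pos [ 0.6433 -0.0317  0.0802] rpy [3.1394e+00 1.4000e-03 1.6890e+00] w 0.0216 F [-0.2  0.6 -0.9]
full d [0.0019, -0.001, 0.0206] w [0.0022, 0.0014, -0.0023] rows 1
```

move_arm:
  increments:
    - {"delta_pos":[0.002,-0.001,0.008],"turn":[0.002,0.001,-0.002],"jaw":1}
    - {"delta_pos":[0.002,-0.001,0.014],"turn":[0.002,0.001,-0.002],"jaw":1}
    - {"delta_pos":[0.002,-0.001,0.018],"turn":[0.002,0.001,-0.002],"jaw":1}
    - {"delta_pos":[0.002,-0.001,0.02],"turn":[0.002,0.001,-0.002],"jaw":1}
    - {"delta_pos":[0.002,-0.001,0.02],"turn":[0.002,0.001,-0.002],"jaw":1}

```text
time: 8.0
tool_pos: [0.6417, -0.0298, 0.0595]
ee_rot: [-3.141, 0.0, 1.691]
wrist_force: [0.3, 0.8, -1.8]
width: 0.0208
```

```bash
python3 -c "
from h import *
tpose();plan(loc(TR,[-.097,.005,.0596])[0],TR[2]+np.pi/2,1)
"
```

```text
tray-frame x,y [0.0965 0.0052] dyaw -0.0004 tip z 0.0204
t 8.0 pos [ 0.6417 -0.0298  0.0595] rpy [-3.1405  0.      1.6909] w 0.0208 F [ 0.3  0.8 -1.8]
full d [-0.0003, -0.1935, 0.0001] w [-0.0011, 0.0, -0.0004] rows 5
```

move_arm:
  increments:
    - {"delta_pos":[0,-0.004,0],"turn":[0,0,0],"jaw":1}
    - {"delta_pos":[0,-0.008,0],"turn":[0,0,0],"jaw":1}
    - {"delta_pos":[0,-0.012,0],"turn":[0,0,0],"jaw":1}
    - {"delta_pos":[0,-0.016,0],"turn":[0,0,0],"jaw":1}
    - {"delta_pos":[0,-0.02,0],"turn":[0,0,0],"jaw":1}

```text
time: 8.5
tool_pos: [0.6215, -0.0323, 0.0597]
ee_rot: [-3.141, 0.0, 1.691]
wrist_force: [-0.2, -0.6, -1.7]
width: 0.0218
```

```bash
python3 -c "
from h import *
tpose();plan(loc(TR,[-.097,.005,.0596])[0],TR[2]+np.pi/2,1)
"
```

```text
tray-frame x,y [0.0762 0.0052] dyaw -0.0005 tip z 0.0206
t 8.5 pos [ 0.6215 -0.0323  0.0597] rpy [-3.1408e+00  1.0000e-04  1.6908e+00] w 0.0218 F [-0.2 -0.6 -1.7]
full d [-0.0003, -0.1732, 0.0003] w [-0.0008, 0.0001, -0.0005] rows 4
```

move_arm:
  increments:
    - {"delta_pos":[0,-0.004,0],"turn":[0,0,0],"jaw":1}
    - {"delta_pos":[0,-0.008,0],"turn":[0,0,0],"jaw":1}
    - {"delta_pos":[0,-0.012,0],"turn":[0,0,0],"jaw":1}
    - {"delta_pos":[0,-0.016,0],"turn":[0,0,0],"jaw":1}
    - {"delta_pos":[0,-0.02,0],"turn":[0,0,0],"jaw":1}

```text
time: 9.0
tool_pos: [0.6013, -0.0347, 0.0598]
ee_rot: [-3.141, 0.0, 1.691]
wrist_force: [-1.0, -0.4, -2.0]
width: 0.0215
```

```bash
python3 -c "
from h import *
tpose();plan(loc(TR,[-.097,.005,.0596])[0],TR[2]+np.pi/2,1)
wsnap('w6')"
```

```text
tray-frame x,y [0.0559 0.0052] dyaw -0.0004 tip z 0.0207
t 9.0 pos [ 0.6013 -0.0347  0.0598] rpy [-3.1409e+00  1.0000e-04  1.6909e+00] w 0.0215 F [-1.  -0.4 -2. ]
full d [-0.0003, -0.1529, 0.0003] w [-0.0007, 0.0001, -0.0004] rows 4
```

View pics/w6.png

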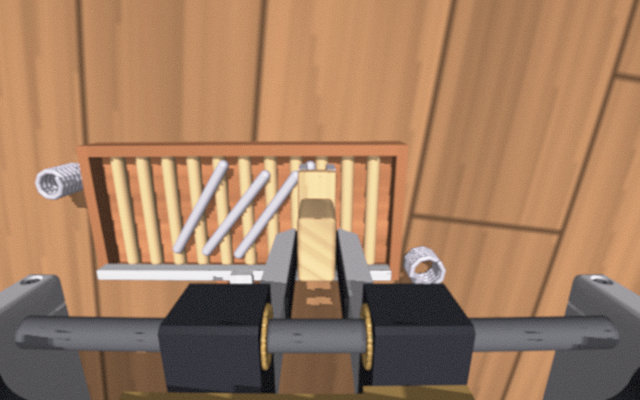

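move_arm:
  increments:
    - {"delta_pos":[0,-0.004,0],"turn":[0,0,0],"jaw":1}
    - {"delta_pos":[0,-0.008,0],"turn":[0,0,0],"jaw":1}
    - {"delta_pos":[0,-0.012,0],"turn":[0,0,0],"jaw":1}
    - {"delta_pos":[0,-0.016,0],"turn":[0,0,0],"jaw":1}
    - {"delta_pos":[0,-0.02,0],"turn":[0,0,0],"jaw":1}

```text
time: 9.55
tool_pos: [0.5806, -0.0372, 0.0599]
ee_rot: [-3.14, 0.0, 1.691]
wrist_force: [1.5, -0.1, -0.8]
width: 0.0217
```

```bash
python3 -c "
from h import *
tpose();plan(loc(TR,[-.097,.005,.0596])[0],TR[2]+np.pi/2,1)
wsnap('w7')"
```

```text
tray-frame x,y [0.035  0.0053] dyaw -0.0005 tip z 0.0208
t 9.55 pos [ 0.5806 -0.0372  0.0599] rpy [-3.1403e+00  1.0000e-04  1.6908e+00] w 0.0217 F [ 1.5 -0.1 -0.8]
full d [-0.0003, -0.132, 0.0004] w [-0.0013, 0.0001, -0.0005] rows 3
```

View pics/w7.png

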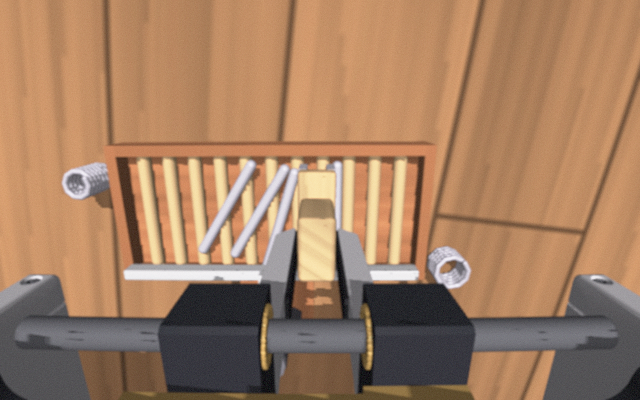

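move_arm:
  increments:
    - {"delta_pos":[0,-0.004,0],"turn":[0,0,0],"jaw":1}
    - {"delta_pos":[0,-0.008,0],"turn":[0,0,0],"jaw":1}
    - {"delta_pos":[0,-0.012,0],"turn":[0,0,0],"jaw":1}
    - {"delta_pos":[0,-0.016,0.0003],"turn":[0,0,0],"jaw":1}
    - {"delta_pos":[0,-0.02,0.0003],"turn":[0,0,0],"jaw":1}

```text
time: 10.1
tool_pos: [0.5597, -0.0396, 0.0595]
ee_rot: [-3.139, 0.0, 1.691]
wrist_force: [-0.3, -1.0, -1.4]
width: 0.0216
```

```bash
python3 -c "
from h import *
tpose();plan(loc(TR,[-.097,.005,.0596])[0],TR[2]+np.pi/2,1)
wsnap('w8')"
```

```text
tray-frame x,y [0.0139 0.0053] dyaw -0.0005 tip z 0.0204
t 10.1 pos [ 0.5597 -0.0396  0.0595] rpy [-3.1393  0.      1.6908] w 0.0216 F [-0.3 -1.  -1.4]
full d [-0.0004, -0.1109, 0.0002] w [-0.0023, 0.0, -0.0005] rows 3
```

View pics/w8.png

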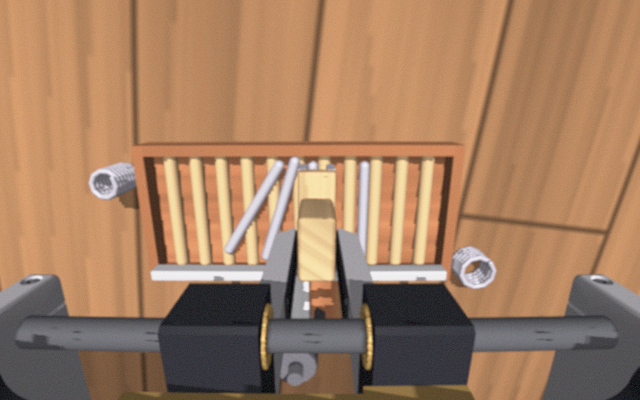

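Working as intended: rod 1 down, rod 2 under the rake. I continue.

move_arm:
  increments:
    - {"delta_pos":[0,-0.004,0],"turn":[0,0,0],"jaw":1}
    - {"delta_pos":[0,-0.008,0],"turn":[0,0,0],"jaw":1}
    - {"delta_pos":[0,-0.012,0],"turn":[0,0,0],"jaw":1}
    - {"delta_pos":[0,-0.016,0],"turn":[0,0,0],"jaw":1}
    - {"delta_pos":[0,-0.02,0],"turn":[0,0,0],"jaw":1}

```text
time: 10.65
tool_pos: [0.5389, -0.0421, 0.0596]
ee_rot: [-3.139, 0.0, 1.691]
wrist_force: [1.0, -0.7, -1.1]
width: 0.0218
```

```bash
python3 -c "
from h import *
tpose();plan(loc(TR,[-.097,.005,.0596])[0],TR[2]+np.pi/2,1)"
```

```text
tray-frame x,y [-0.007   0.0053] dyaw -0.0006 tip z 0.0205
t 10.65 pos [ 0.5389 -0.0421  0.0596] rpy [-3.1387  0.      1.6907] w 0.0218 F [ 1.  -0.7 -1.1]
full d [-0.0004, -0.09, 0.0003] w [-0.0029, 0.0, -0.0006] rows 3
```

move_arm:
  increments:
    - {"delta_pos":[0,-0.004,0],"turn":[-0.001,0,0],"jaw":1}
    - {"delta_pos":[0,-0.008,0],"turn":[-0.002,0,0],"jaw":1}
    - {"delta_pos":[0,-0.012,0],"turn":[-0.003,0,0],"jaw":1}
    - {"delta_pos":[0,-0.016,0],"turn":[-0.003,0,0],"jaw":1}
    - {"delta_pos":[0,-0.02,0],"turn":[-0.003,0,0],"jaw":1}

```text
time: 11.15
tool_pos: [0.5249, -0.0441, 0.0637]
ee_rot: [3.126, 0.001, 1.691]
wrist_force: [8.0, 2.2, 8.2]
width: 0.0217
```

```bash
python3 -c "
from h import *
tpose();plan(loc(TR,[-.097,.005,.0596])[0],TR[2]+np.pi/2,1)
wsnap('w9')"
```

```text
tray-frame x,y [-0.0211  0.0051] dyaw -0.0003 tip z 0.0246
t 11.15 pos [ 0.5249 -0.0441  0.0637] rpy [3.1265e+00 1.3000e-03 1.6910e+00] w 0.0217 F [8.  2.2 8.2]
full d [-0.0001, -0.0759, 0.003] w [0.0151, 0.0013, -0.0002] rows 2
```

View pics/w9.png

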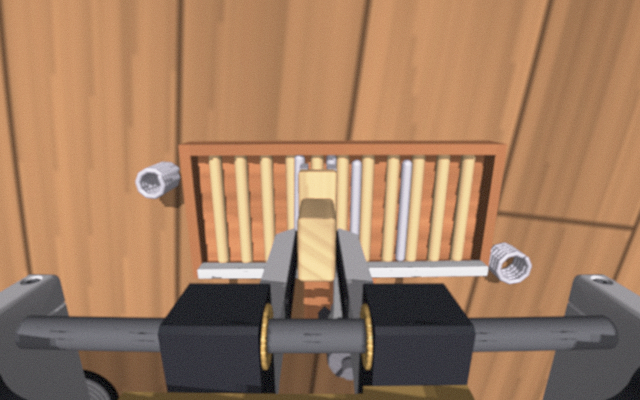

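```bash
python3 -c "
from h import *
crop('pics/w9.png','pics/w9c.png',180,130,380,290,4)"
```

```text
(no output)
```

View pics/w9c.png

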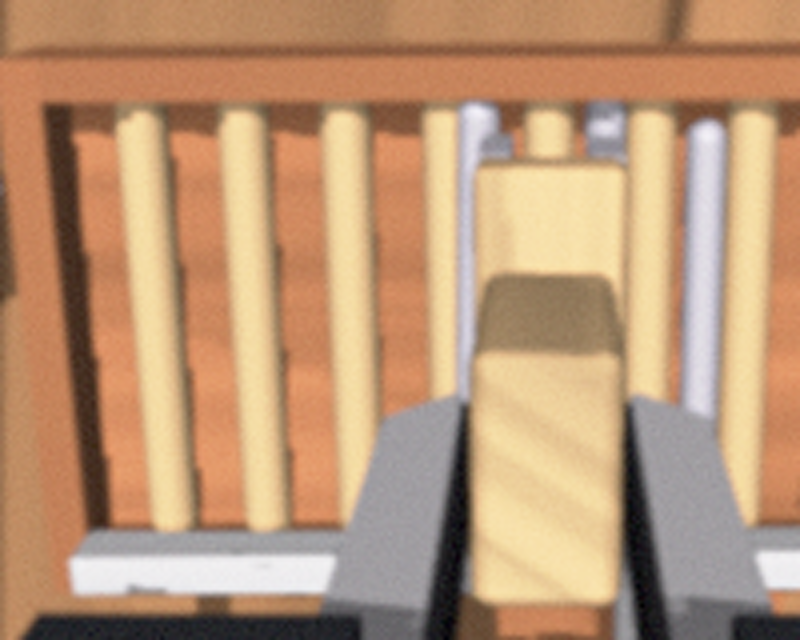

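move_arm:
  increments:
    - {"delta_pos":[0,0.002,-0.005],"turn":[0,0,0],"jaw":1}
    - {"delta_pos":[0,0.0,-0.03],"turn":[0.012,0,0],"jaw":1}
    - {"delta_pos":[-0.03,0.0,-0.07],"turn":[0.012,0,0],"jaw":1}
    - {"delta_pos":[-0.07,0.03,-0.11],"turn":[0.012,0,0],"jaw":1}
    - {"delta_pos":[-0.07,0.03,-0.11],"turn":[0.012,0,0],"jaw":1}

```text
time: 11.7
tool_pos: [0.5634, -0.1133, 0.1791]
ee_rot: [3.133, 0.006, 1.689]
wrist_force: [-0.4, 0.7, -0.4]
width: 0.0219
```

```bash
python3 -c "
from h import *
tpose();plan(loc(TR,[-.097,.005,.0596])[0],TR[2]+np.pi/2,1)
wsnap('w10')
crop('pics/w10.png','pics/w10c.png',195,40,445,220,3.2)"
```

```text
tray-frame x,y [ 0.0087 -0.0682] dyaw -0.0026 tip z 0.14
t 11.7 pos [ 0.5634 -0.1133  0.1791] rpy [3.1335 0.0057 1.6887] w 0.0219 F [-0.4  0.7 -0.4]
full d [0.0736, -0.1069, 0.1182] w [0.0081, 0.0057, -0.0026] rows 4
```

View pics/w10.png

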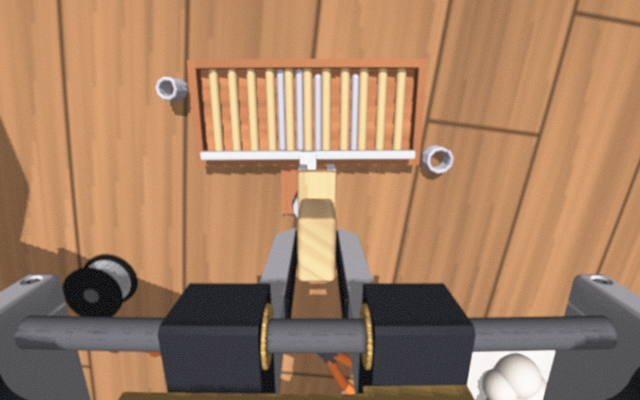

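View pics/w10c.png

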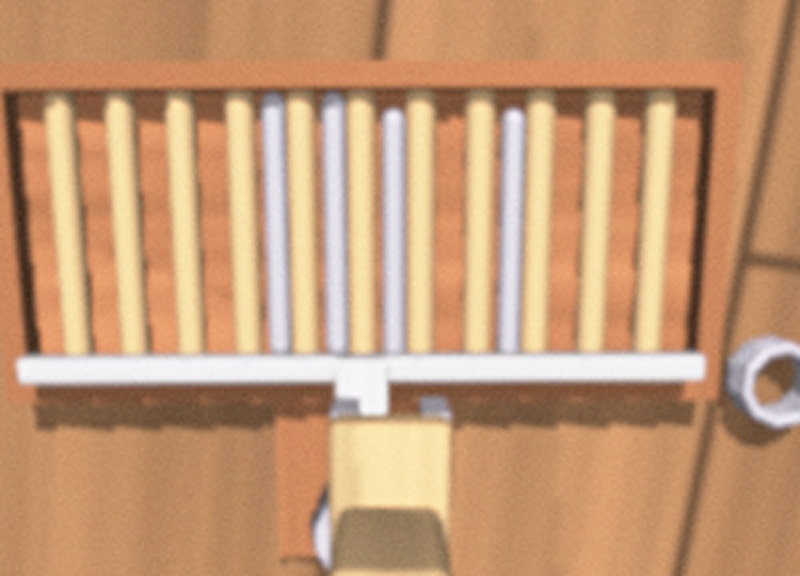

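```bash
python3 -c "
from h import *
for n in ('scene','side'): cv2.imwrite(f'pics/{n}1.png',snapshot(n)[:,:,::-1])
crop('pics/scene1.png','pics/sc1.png',235,205,355,310,6)
crop('pics/side1.png','pics/si1.png',290,160,390,225,8)
prm,o=pickle.load(open('pics/w10.pkl','rb'))
C=lambda x,y:(195+(x+.5)/3.2-.5,40+(y+.5)/3.2-.5)
im=cv2.imread('pics/w10.png').astype(float)
sat=im.max(2)-im.min(2)
inv=lambda p:((p-[195,40]+.5)*3.2-.5)
# refine tray pose w/ this pic
z=.026;q=.0455
L=[((-.115,.047,z),C(5,90)),((.115,.047,z),C(716,88)),((-.112,-.037,q),C(17,357)),((.112,-.037,q),C(705,355)),((.112,-.045,q),C(704,380)),((-.112,-.045,q),C(18,384))]
v,r=fit2d([(prm,L)],TR);print(v,np.round(r,1).tolist())
for y in (.035,.0,-.03):
  for x in (-.03,-.01,.01,.05):
    a=proj(loc(v,[[x-.012,y,.018],[x+.012,y,.018]]),prm)
    t=np.linspace(0,1,97); pts=a[0]+(a[1]-a[0])*t[:,None]
    pr=cv2.remap(sat.astype(np.float32),pts[:,0].astype(np.float32)[None],pts[:,1].astype(np.float32)[None],cv2.INTER_LINEAR)[0]
    b=t[pr<45]; w=np.clip(60-pr,0,None); print(y,x,'rod at dx mm',round(((w*t).sum()/w.sum()-.5)*24,2),'width',round(len(b)/97*24,1), 'min',pr.min().round())
"
```

```text
[ 0.54641254 -0.04679847  0.11954892] [[-0.8, -0.2], [0.4, -0.2], [-0.3, 0.5], [0.4, 0.3], [0.1, 0.1], [0.1, -0.3]]
0.035 -0.03 rod at dx mm 1.16 width 7.9 min 7.0
0.035 -0.01 rod at dx mm 0.99 width 7.9 min 7.0
0.035 0.01 rod at dx mm 0.82 width 7.9 min 6.0
0.035 0.05 rod at dx mm 0.51 width 8.2 min 7.0
0.0 -0.03 rod at dx mm 1.13 width 7.9 min 7.0
0.0 -0.01 rod at dx mm 0.96 width 8.2 min 8.0
0.0 0.01 rod at dx mm 0.83 width 8.2 min 8.0
0.0 0.05 rod at dx mm 0.61 width 8.2 min 8.0
-0.03 -0.03 rod at dx mm 1.23 width 7.9 min 7.0
-0.03 -0.01 rod at dx mm 1.02 width 8.2 min 7.0
-0.03 0.01 rod at dx mm 0.88 width 7.9 min 7.0
-0.03 0.05 rod at dx mm 0.63 width 8.4 min 7.0
```

View pics/sc1.png

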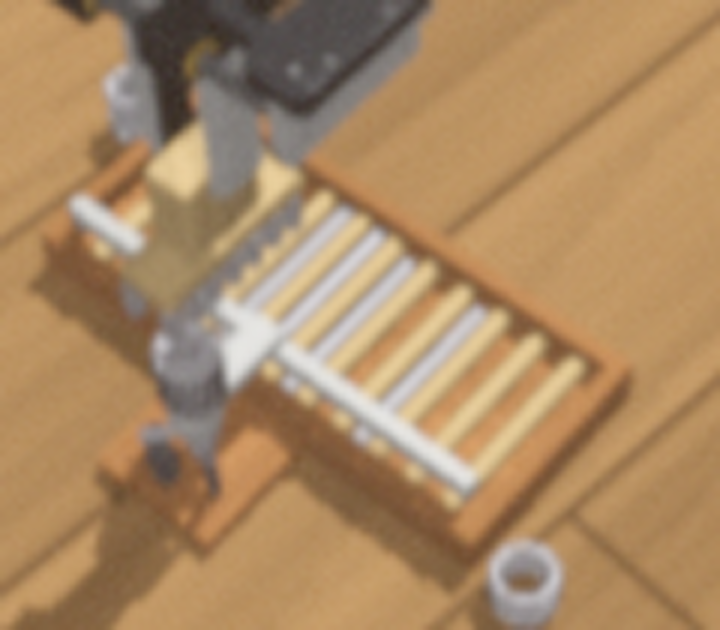

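View pics/si1.png

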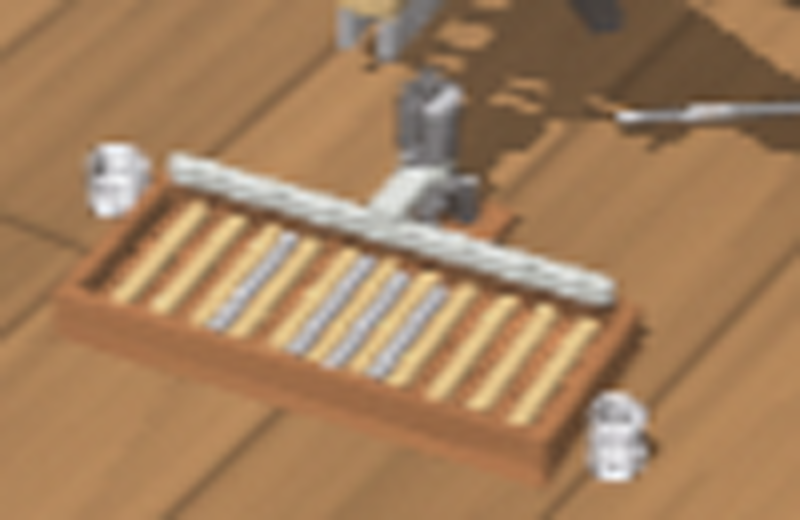

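```bash
python3 -c "
from h import *
plan([.497,.296,.12],2.06,1)"
```

```text
t 11.85 pos [ 0.5606 -0.1105  0.1746] rpy [3.1403e+00 1.0000e-03 1.6900e+00] w 0.0215 F [ 0.2 -0.3 -1.4]
full d [0.4113, -0.0149, 0.0542] w [0.0011, 0.0013, -0.37] rows 10
```

move_arm:
  increments:
    - {"delta_pos":[0.042,-0.002,0],"turn":[0,0,-0.04],"jaw":1}
    - {"delta_pos":[0.084,-0.003,0],"turn":[0,0,-0.08],"jaw":1}
    - {"delta_pos":[0.126,-0.005,0],"turn":[0,0,-0.12],"jaw":1}
    - {"delta_pos":[0.168,-0.006,0],"turn":[0,0,-0.16],"jaw":1}
    - {"delta_pos":[0.21,-0.007,0],"turn":[0,0,-0.2],"jaw":1}

```text
time: 12.35
tool_pos: [0.5257, 0.0992, 0.1722]
ee_rot: [-3.138, 0.0, 1.892]
wrist_force: [0.1, 0.7, -1.3]
width: 0.0215
```

```bash
python3 -c "
from h import *
plan([.497,.296,.1],2.06,1)"
```

```text
t 12.35 pos [0.5257 0.0992 0.1722] rpy [-3.1380e+00  1.0000e-04  1.8925e+00] w 0.0215 F [ 0.1  0.7 -1.3]
full d [0.1958, 0.0352, 0.0721] w [-0.0036, -0.0002, -0.1675] rows 5
```

move_arm:
  increments:
    - {"delta_pos":[0.045,0.008,0.01],"turn":[0,0,-0.04],"jaw":1}
    - {"delta_pos":[0.09,0.016,0.02],"turn":[0,0,-0.08],"jaw":1}
    - {"delta_pos":[0.135,0.024,0.035],"turn":[0,0,-0.12],"jaw":1}
    - {"delta_pos":[0.175,0.031,0.05],"turn":[-0.003,0,-0.15],"jaw":1}
    - {"delta_pos":[0.196,0.035,0.06],"turn":[-0.003,0,-0.167],"jaw":1}

```text
time: 12.85
tool_pos: [0.4922, 0.2987, 0.1085]
ee_rot: [-3.134, -0.002, 2.065]
wrist_force: [0.3, -0.0, -1.3]
width: 0.0217
```

move_arm:
  increments:
    - {"delta_pos":[0,0,0.01],"turn":[0,0,0],"jaw":1}
    - {"delta_pos":[0,0,0.015],"turn":[0,0,0],"jaw":1}

```text
time: 13.05
tool_pos: [0.4889, 0.2981, 0.09]
ee_rot: [-3.127, -0.002, 2.067]
wrist_force: [0.1, -0.6, -1.8]
width: 0.0215
```

```bash
python3 -c "
from h import *
wsnap('w11');plan([.497,.296,.047],2.06,1)"
```

```text
t 13.1 pos [0.4895 0.2973 0.0901] rpy [-3.1277e+00 -1.3000e-03  2.0652e+00] w 0.0215 F [-0.2 -1.  -2. ]
full d [-0.0048, 0.0065, 0.043] w [-0.0139, -0.0013, 0.0052] rows 1
```

View pics/w11.png

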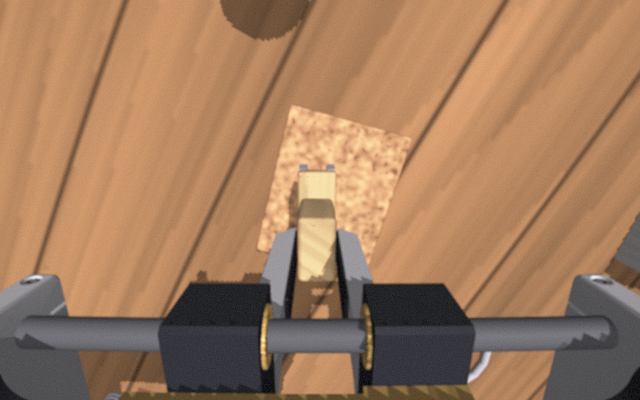

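move_arm:
  increments:
    - {"delta_pos":[-0.003,0.004,0.01],"turn":[-0.014,-0.001,0.005],"jaw":1}
    - {"delta_pos":[-0.005,0.006,0.02],"turn":[-0.014,-0.001,0.005],"jaw":1}
    - {"delta_pos":[-0.005,0.006,0.03],"turn":[-0.014,-0.001,0.005],"jaw":1}
    - {"delta_pos":[-0.005,0.006,0.033],"turn":[-0.014,-0.001,0.005],"jaw":1}
    - {"delta_pos":[-0.005,0.006,0.034],"turn":[-0.014,-0.001,0.005],"jaw":1}

```text
time: 13.6
tool_pos: [0.4966, 0.295, 0.0554]
ee_rot: [-3.141, -0.0, 2.059]
wrist_force: [-1.0, -0.4, -0.8]
width: 0.0215
```

```bash
python3 -c "
from h import *
plan([.497,.296,.047],2.06,1)"
```

```text
t 13.6 pos [0.4966 0.295  0.0554] rpy [-3.1405e+00 -4.0000e-04  2.0594e+00] w 0.0215 F [-1.  -0.4 -0.8]
full d [0.0007, 0.0009, 0.0084] w [-0.0011, -0.0004, -0.0006] rows 1
```

move_arm:
  increments:
    - {"delta_pos":[0,0,0.003],"turn":[-0.001,0,0],"jaw":1}
    - {"delta_pos":[0,0,0.006],"turn":[-0.001,0,0],"jaw":1}
    - {"delta_pos":[0,0,0.0078],"turn":[-0.001,0,0],"jaw":1}
    - {"delta_pos":[0,0,0.0078],"turn":[-0.001,0,0],"jaw":1}

```text
time: 14.0
tool_pos: [0.4964, 0.295, 0.0474]
ee_rot: [-3.141, -0.0, 2.06]
wrist_force: [-0.2, -0.5, -1.8]
width: 0.0215
```

Not yet bearing; go down in 1 mm steps.

move_arm:
  increments:
    - {"delta_pos":[0,0,0.0005],"turn":[0,0,0],"jaw":1}
    - {"delta_pos":[0,0,0.001],"turn":[0,0,0],"jaw":1}
    - {"delta_pos":[0,0,0.001],"turn":[0,0,0],"jaw":1}

```text
time: 14.3
tool_pos: [0.4966, 0.2952, 0.0471]
ee_rot: [3.141, -0.0, 2.06]
wrist_force: [-0.7, 0.3, 1.8]
width: 0.0215
```

move_arm:
  increments:
    - {"delta_pos":[0,0,0],"turn":[0,0,0],"jaw":-0.1}
    - {"delta_pos":[0,0,0],"turn":[0,0,0],"jaw":-0.1}
    - {"delta_pos":[0,0,0],"turn":[0,0,0],"jaw":-0.1}
    - {"delta_pos":[0,0,0],"turn":[0,0,0],"jaw":-0.1}
    - {"delta_pos":[0,0,0],"turn":[0,0,0],"jaw":-0.1}

```text
time: 14.8
tool_pos: [0.4966, 0.2952, 0.0471]
ee_rot: [3.141, -0.0, 2.06]
wrist_force: [-0.6, 0.1, 0.7]
width: 0.0512
```

```bash
python3 -c "
from h import *
plan([.497,.296,.12],2.06,1)"
```

```text
t 14.8 pos [0.4966 0.2952 0.0471] rpy [ 3.1412e+00 -5.0000e-04  2.0596e+00] w 0.0512 F [-0.6  0.1  0.7]
full d [0.0006, 0.0007, -0.0729] w [0.0004, -0.0005, -0.0004] rows 2
```

move_arm:
  increments:
    - {"delta_pos":[0,0,-0.02],"turn":[0,0,0],"jaw":-0.1}
    - {"delta_pos":[0,0,-0.06],"turn":[0,0,0],"jaw":-0.1}
    - {"delta_pos":[-0.02,0,-0.1],"turn":[0,0,0.05],"jaw":-0.1}
    - {"delta_pos":[-0.05,0,-0.12],"turn":[0,0,0.1],"jaw":-0.1}
    - {"delta_pos":[-0.05,0,-0.12],"turn":[0,0,0.1],"jaw":-0.1}

```text
time: 15.3
tool_pos: [0.5236, 0.2494, 0.1718]
ee_rot: [3.132, 0.001, 1.956]
wrist_force: [0.0, 0.1, 0.7]
width: 0.0516
```

```bash
python3 -c "
from h import *
wsnap('w12');plan([.5565,-.131,.15],0.9,1)"
```

```text
t 15.35 pos [0.5217 0.2504 0.1692] rpy [ 3.1370e+00 -5.0000e-04  1.9577e+00] w 0.0517 F [-0.3 -0.1  1.1]
full d [-0.3664, -0.1118, 0.0185] w [0.0039, -0.0029, 1.0577] rows 9
```

View pics/w12.png

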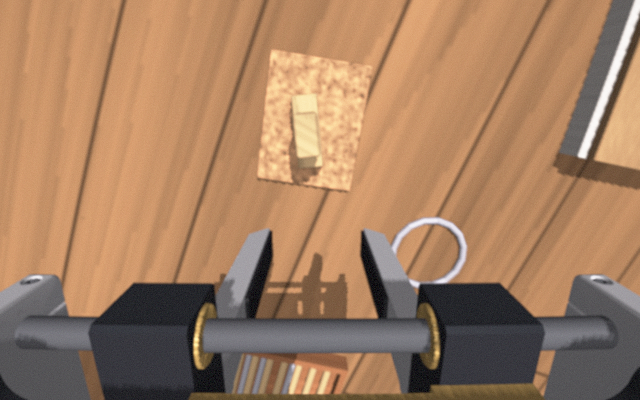

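move_arm:
  increments:
    - {"delta_pos":[-0.041,-0.012,0],"turn":[0,0,0.11],"jaw":-0.1}
    - {"delta_pos":[-0.082,-0.025,0],"turn":[0,0,0.22],"jaw":-0.1}
    - {"delta_pos":[-0.123,-0.037,0],"turn":[0,0,0.33],"jaw":-0.1}
    - {"delta_pos":[-0.164,-0.05,0],"turn":[0,0,0.44],"jaw":-0.1}
    - {"delta_pos":[-0.205,-0.062,0],"turn":[0,0,0.55],"jaw":-0.1}

```text
time: 15.85
tool_pos: [0.5403, 0.0367, 0.1665]
ee_rot: [-3.141, -0.003, 1.405]
wrist_force: [0.4, 0.2, -0.3]
width: 0.0515
```

```bash
python3 -c "
from h import *
plan([.5565,-.131,.17],0.9,1)"
```

```text
t 15.85 pos [0.5403 0.0367 0.1665] rpy [-3.1415e+00 -3.1000e-03  1.4050e+00] w 0.0515 F [ 0.4  0.2 -0.3]
full d [-0.1628, 0.0437, -0.004] w [-0.0009, -0.003, 0.505] rows 4
```

move_arm:
  increments:
    - {"delta_pos":[-0.041,0.011,0],"turn":[0,0,0.12],"jaw":-0.1}
    - {"delta_pos":[-0.082,0.022,0],"turn":[0,0,0.25],"jaw":-0.1}
    - {"delta_pos":[-0.123,0.033,0],"turn":[0,0,0.38],"jaw":-0.1}
    - {"delta_pos":[-0.163,0.044,-0.004],"turn":[0,-0.002,0.505],"jaw":-0.1}
    - {"delta_pos":[-0.163,0.044,-0.004],"turn":[0,-0.002,0.505],"jaw":-0.1}

```text
time: 16.35
tool_pos: [0.5561, -0.1348, 0.1676]
ee_rot: [-3.138, 0.002, 0.894]
wrist_force: [0.3, -0.7, 0.4]
width: 0.0517
```

```bash
python3 -c "
from h import *
wsnap('w13');plan([.5565,-.131,.12],0.9,1)"
```

```text
t 16.4 pos [ 0.556  -0.1322  0.1677] rpy [-3.1367 -0.      0.8981] w 0.0517 F [ 0.2  0.3 -0.2]
full d [0.0012, -0.0001, 0.0477] w [-0.0049, -0.0, -0.0019] rows 2
```

View pics/w13.png

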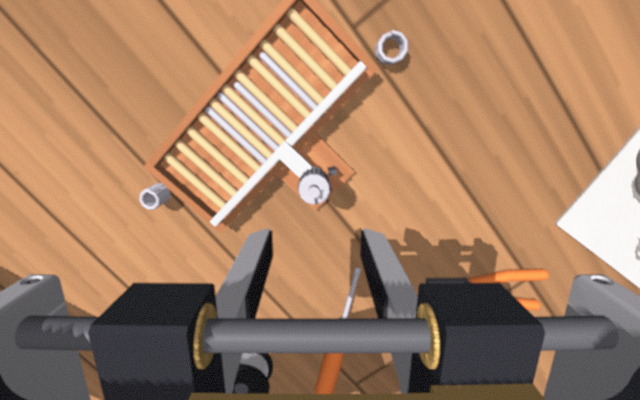

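```bash
python3 -c "
from h import *
crop('pics/w13.png','pics/w13c.png',270,140,360,220,8)
prm,o=pickle.load(open('pics/w13.pkl','rb'))
print(ray([(314,190)],.088,prm))
c=ray([(314,190)],.088,prm)[0]
print(proj([c+[.014,0,0],c+[-.014,0,0],c+[0,.014,0],c-[0,.014,0]],prm))"
```

```text
[[ 0.55602431 -0.13044777  0.088     ]]
[[326.20262073 180.49200725]
 [301.99567877 199.35465087]
 [304.12551765 178.14520436]
 [323.68159701 201.62379416]]
```

View pics/w13c.png

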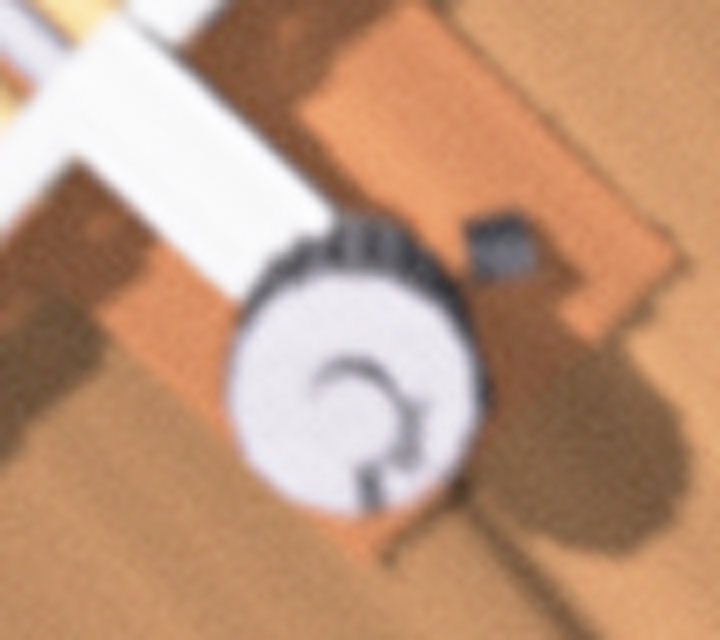

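move_arm:
  increments:
    - {"delta_pos":[0.001,0,0.035],"turn":[-0.003,0,-0.002],"jaw":-0.1}
    - {"delta_pos":[0.002,-0.001,0.065],"turn":[-0.005,0,-0.002],"jaw":-0.1}
    - {"delta_pos":[0.002,-0.001,0.09],"turn":[-0.005,0,-0.002],"jaw":-0.1}
    - {"delta_pos":[0.002,-0.001,0.104],"turn":[-0.005,0,-0.002],"jaw":-0.1}
    - {"delta_pos":[0.002,-0.001,0.108],"turn":[-0.005,0,-0.002],"jaw":-0.1}

```text
time: 16.9
tool_pos: [0.5544, -0.1275, 0.0569]
ee_rot: [-3.136, 0.001, 0.903]
wrist_force: [1.1, 0.7, 0.5]
width: 0.0515
```

```bash
python3 -c "
from h import *
plan([.5562,-.130,.059],0.9,1);print(get_obs()['joint_positions'])
wsnap('w14')"
```

```text
t 16.9 pos [ 0.5544 -0.1275  0.0569] rpy [-3.1365e+00  1.2000e-03  9.0260e-01] w 0.0515 F [1.1 0.7 0.5]
full d [-0.0009, 0.003, -0.0021] w [-0.0051, 0.0012, 0.0026] rows 1
[-3.26085026e-01  1.86800444e-01  1.50139880e+00  6.20204347e-04
  1.45859207e+00  3.42062252e-01]
```

View pics/w14.png

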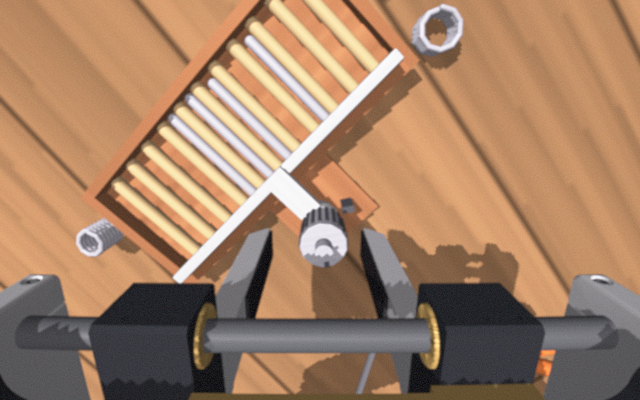

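move_arm:
  increments:
    - {"delta_pos":[-0.001,0.003,-0.002],"turn":[-0.005,0.001,0.003],"jaw":-0.1}
    - {"delta_pos":[-0.001,0.003,-0.002],"turn":[-0.005,0.001,0.003],"jaw":1}
    - {"delta_pos":[-0.001,0.003,-0.002],"turn":[-0.005,0.001,0.003],"jaw":1}
    - {"delta_pos":[-0.001,0.003,-0.002],"turn":[-0.005,0.001,0.003],"jaw":1}
    - {"delta_pos":[-0.001,0.003,-0.002],"turn":[-0.005,0.001,0.003],"jaw":1}

```text
time: 17.45
tool_pos: [0.5571, -0.1309, 0.0604]
ee_rot: [3.139, -0.001, 0.899]
wrist_force: [0.4, 0.2, -0.5]
width: 0.023
```

move_arm:
  increments:
    - {"delta_pos":[0,0,0],"turn":[0,0,0],"jaw":1}
    - {"delta_pos":[0,0,0],"turn":[0,0,0],"jaw":1}

```text
time: 17.65
tool_pos: [0.5572, -0.1309, 0.0606]
ee_rot: [3.139, -0.001, 0.899]
wrist_force: [-0.4, 1.0, 0.5]
width: 0.0069
```

```bash
python3 -c "
from h import *
plan([.5562,-.130,.059],0.9,1)"
```

```text
t 17.65 pos [ 0.5572 -0.1309  0.0606] rpy [ 3.1387e+00 -8.0000e-04  8.9880e-01] w 0.0069 F [-0.4  1.   0.5]
full d [0.0001, -0.0013, 0.0016] w [0.0029, -0.0008, -0.0012] rows 1
```

```bash
python3 -c "
from h import *
prm,o=wsnap('w15')
R=Ro.from_euler('xyz',o['ee_rot']); print(proj(o['tool_pos']+R.apply([[0,0,0],[0,0,-.019]]),prm), proj([[.5563,-.130,.088],[.5563,-.130,.056]],prm), o['width'])"
```

```text
[[316.96248673 224.85149906]
 [317.03706753 235.77304368]] [[315.0593779  240.91209254]
 [315.07141122 222.20767628]] 0.006877394750279258
```

View pics/w15.png

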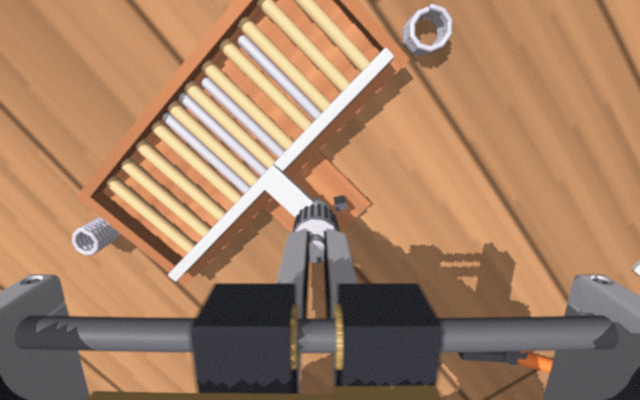

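```bash
python3 -c "
from h import *
crop('pics/w15.png','pics/w15c.png',270,180,370,290,7)
crop('pics/w14.png','pics/w14c.png',270,180,370,290,5)"
```

```text
(no output)
```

View pics/w15c.png

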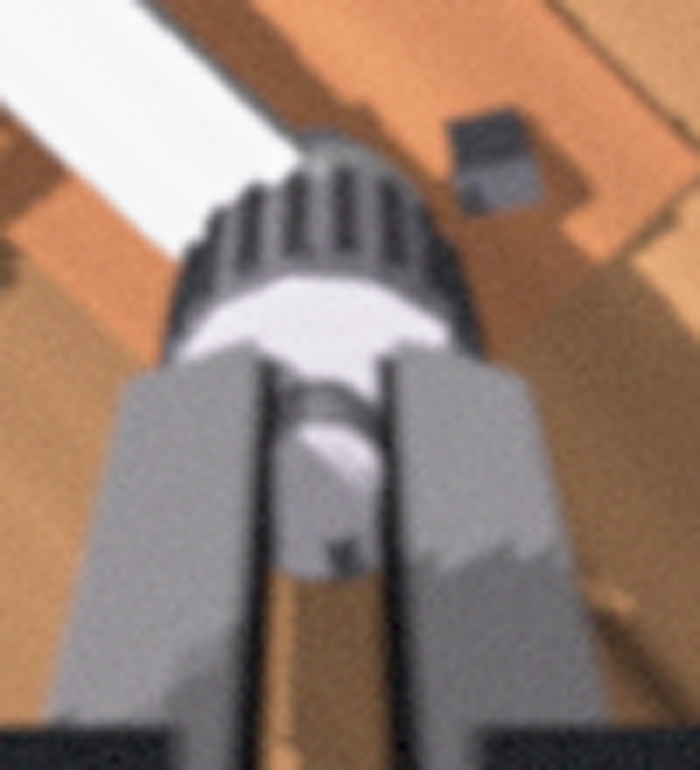

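View pics/w14c.png

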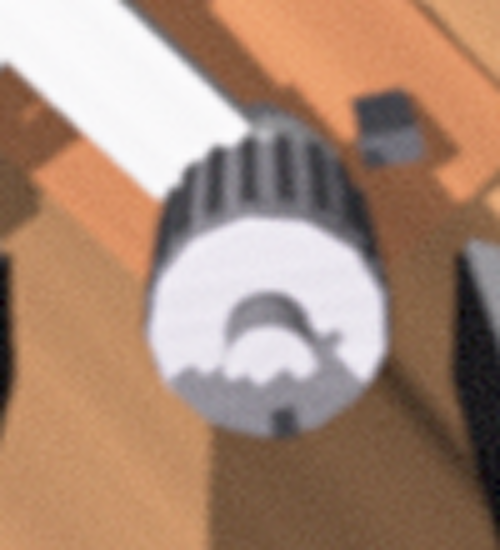

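```bash
python3 -c "
from h import *
for n in ('scene','side'): cv2.imwrite(f'pics/{n}2.png',snapshot(n)[:,:,::-1])
crop('pics/scene2.png','pics/sc2.png',205,185,335,310,6)
crop('pics/side2.png','pics/si2.png',300,120,390,210,8)
o=get_obs();print(o['width'],o['tool_pos'])
for n in('scene','side'):
  print(n,proj([o['tool_pos'],o['tool_pos']+[0,0,.028],[.5563,-.130,.088],[.5563,-.130,.056]],P(n)).round(1).tolist())"
```

```text
8.661321475188363e-05 [ 0.55708708 -0.13087861  0.06044995]
scene [[266.3, 268.8], [265.4, 262.7], [265.4, 262.4], [266.6, 269.3]]
side [[344.0, 176.7], [344.2, 170.5], [344.2, 170.8], [344.1, 177.9]]
```

View pics/sc2.png

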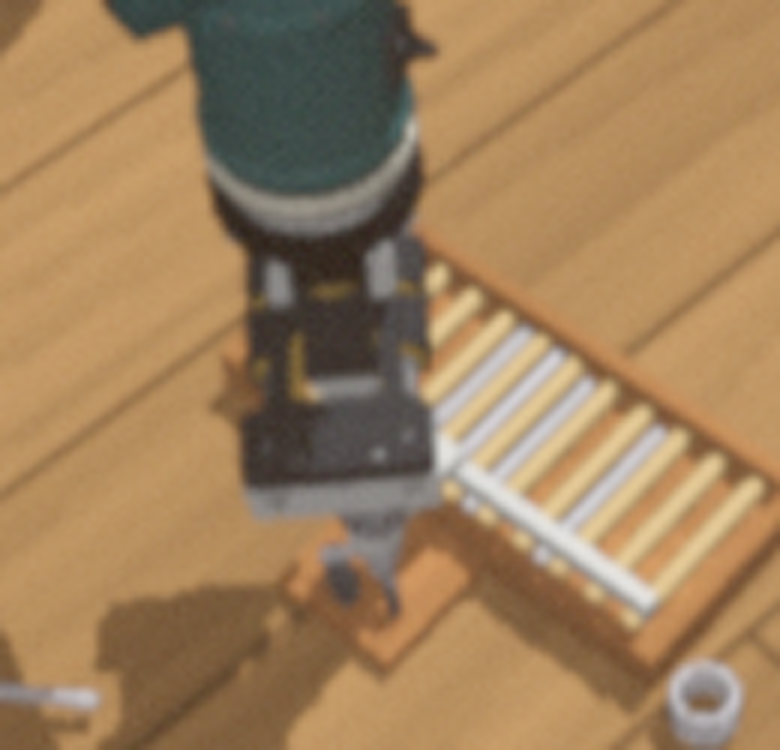

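View pics/si2.png

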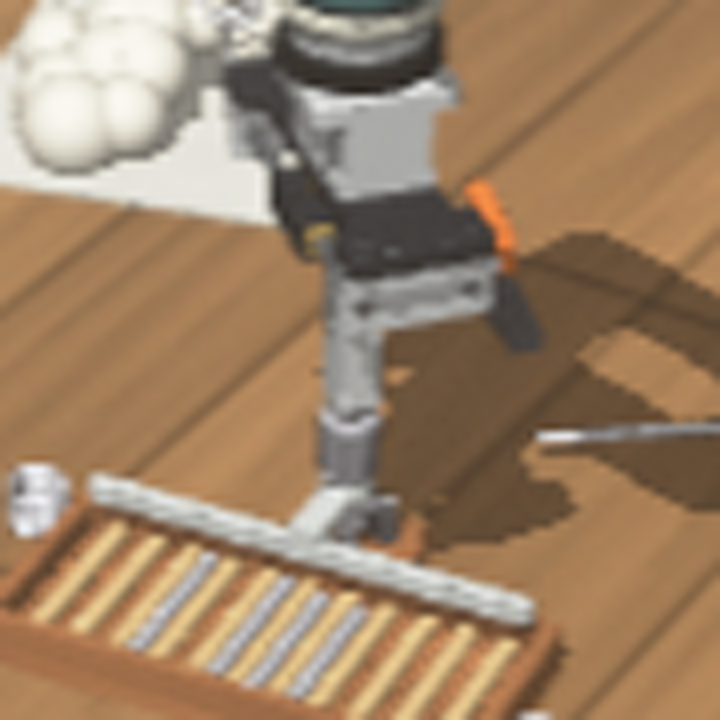

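move_arm:
  increments:
    - {"delta_pos":[0,0,-0.006],"turn":[0,0,0],"jaw":-0.1}
    - {"delta_pos":[0,0,-0.006],"turn":[0,0,0],"jaw":-0.1}
    - {"delta_pos":[0,0,-0.006],"turn":[0,0,0],"jaw":-0.1}
    - {"delta_pos":[0,0,-0.006],"turn":[0.003,0,0],"jaw":-0.1}
    - {"delta_pos":[0,0,-0.006],"turn":[0.003,0,0],"jaw":-0.1}

```text
time: 18.3
tool_pos: [0.557, -0.1309, 0.0663]
ee_rot: [-3.141, -0.001, 0.899]
wrist_force: [0.5, -0.3, 0.2]
width: 0.0371
```

move_arm:
  increments:
    - {"delta_pos":[0,0,0],"turn":[0,0,0],"jaw":-0.1}
    - {"delta_pos":[0,0,0],"turn":[0,0,0],"jaw":-0.1}

```text
time: 18.5
tool_pos: [0.5569, -0.1309, 0.0662]
ee_rot: [-3.141, -0.001, 0.899]
wrist_force: [-0.2, -0.1, -0.3]
width: 0.0506
```

```bash
python3 -c "
from h import *
plan([.5562,-.130,.035],0.9,1)
wsnap('w16');cv2.imwrite('pics/side3.png',snapshot('side')[:,:,::-1]);crop('pics/side3.png','pics/si3.png',300,120,390,210,8)"
```

```text
t 18.5 pos [ 0.5569 -0.1309  0.0662] rpy [-3.1407e+00 -5.0000e-04  8.9880e-01] w 0.0506 F [-0.2 -0.1 -0.3]
full d [0.0002, -0.0011, 0.0312] w [-0.0009, -0.0005, -0.0012] rows 1
```

View pics/w16.png

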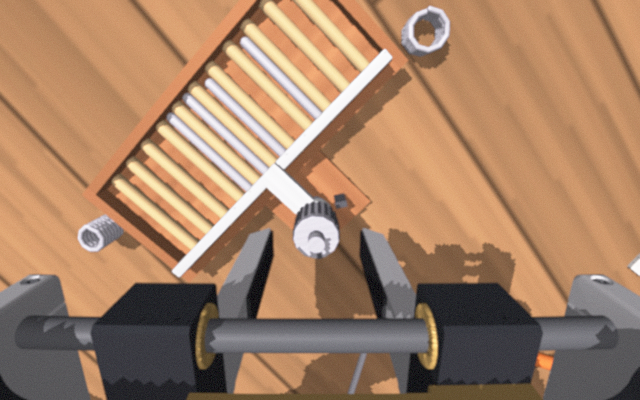

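View pics/si3.png

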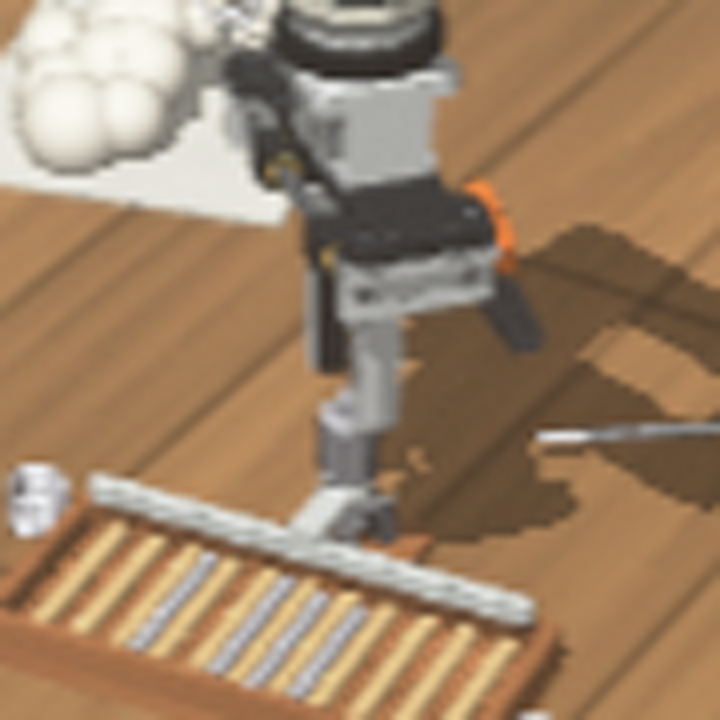

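move_arm:
  increments:
    - {"delta_pos":[0,0,0.01],"turn":[0,0,0],"jaw":-0.1}
    - {"delta_pos":[0,0,0.02],"turn":[0,0,0],"jaw":-0.1}
    - {"delta_pos":[0,0,0.028],"turn":[0,0,0],"jaw":-0.1}
    - {"delta_pos":[0,0,0.032],"turn":[0,0,0],"jaw":-0.1}
    - {"delta_pos":[0,0,0.032],"turn":[0,0,0],"jaw":-0.1}

```text
time: 19.1
tool_pos: [0.5561, -0.1306, 0.0328]
ee_rot: [-3.138, 0.0, 0.899]
wrist_force: [-0.7, 0.8, 0.6]
width: 0.0517
```

move_arm:
  increments:
    - {"delta_pos":[0,0,0],"turn":[0,0,0],"jaw":1}
    - {"delta_pos":[0,0,0],"turn":[0,0,0],"jaw":1}
    - {"delta_pos":[0,0,0],"turn":[0,0,0],"jaw":1}
    - {"delta_pos":[0,0,0],"turn":[0,0,0],"jaw":1}
    - {"delta_pos":[0,0,0],"turn":[0,0,0],"jaw":1}

```text
time: 19.6
tool_pos: [0.5566, -0.1308, 0.0332]
ee_rot: [-3.14, -0.0, 0.899]
wrist_force: [1.3, -0.3, -0.7]
width: 0.0275
```

```bash
python3 -c "
from h import *
plan([.5562,-.130,.035],0.9,1)
wsnap('w17');cv2.imwrite('pics/side4.png',snapshot('side')[:,:,::-1]);crop('pics/side4.png','pics/si4.png',300,120,390,210,8)"
```

```text
t 19.6 pos [ 0.5566 -0.1308  0.0332] rpy [-3.1397e+00 -1.0000e-04  8.9890e-01] w 0.0275 F [ 1.3 -0.3 -0.7]
full d [0.0003, -0.0008, -0.0018] w [-0.0019, -0.0001, -0.0011] rows 1
```

View pics/w17.png

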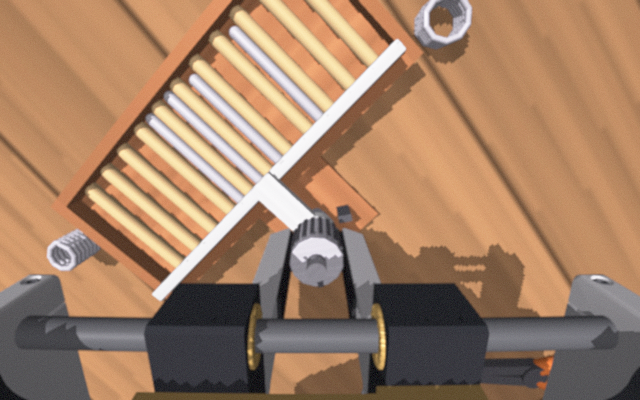

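View pics/si4.png

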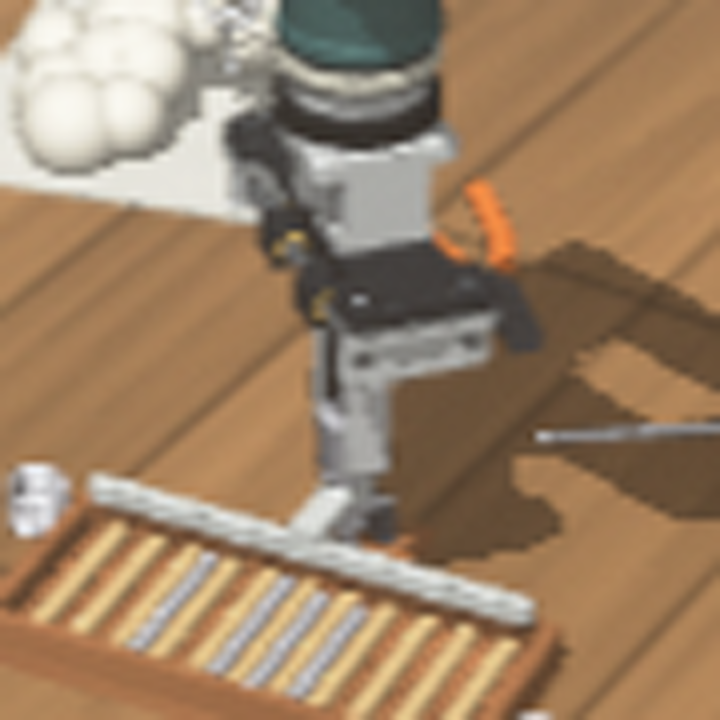

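Now the fingers hold the head (opening 27.5 mm). Lift 7.5 mm.

move_arm:
  increments:
    - {"delta_pos":[0,0,0],"turn":[0,0,0],"jaw":1}
    - {"delta_pos":[0,0,-0.003],"turn":[0,0,0],"jaw":1}
    - {"delta_pos":[0,0,-0.006],"turn":[0,0,0],"jaw":1}
    - {"delta_pos":[0,0,-0.0075],"turn":[0,0,0],"jaw":1}
    - {"delta_pos":[0,0,-0.0075],"turn":[0,0,0],"jaw":1}

```text
time: 20.2
tool_pos: [0.5565, -0.1307, 0.0401]
ee_rot: [-3.139, 0.0, 0.899]
wrist_force: [3.9, -1.5, -7.7]
width: 0.0272
```

move_arm:
  increments:
    - {"delta_pos":[0,0,-0.0005],"turn":[0,0,-0.08],"jaw":1}
    - {"delta_pos":[0,0,-0.0005],"turn":[0,0,-0.16],"jaw":1}
    - {"delta_pos":[0,0,-0.0005],"turn":[0,0,-0.24],"jaw":1}
    - {"delta_pos":[0,0,-0.0005],"turn":[0,0,-0.32],"jaw":1}
    - {"delta_pos":[0,0,-0.0005],"turn":[0,0,-0.4],"jaw":1}

```text
time: 20.7
tool_pos: [0.5568, -0.131, 0.0403]
ee_rot: [-3.14, -0.001, 1.302]
wrist_force: [4.4, -2.1, -8.7]
width: 0.0275
```

move_arm:
  increments:
    - {"delta_pos":[0,0,0],"turn":[0,0,-0.08],"jaw":1}
    - {"delta_pos":[0,0,0],"turn":[0,0,-0.16],"jaw":1}
    - {"delta_pos":[0,0,0],"turn":[0,0,-0.24],"jaw":1}
    - {"delta_pos":[0,0,0],"turn":[0,0,-0.32],"jaw":1}
    - {"delta_pos":[0,0,0],"turn":[0,0,-0.4],"jaw":1}

```text
time: 21.2
tool_pos: [0.5572, -0.1309, 0.0399]
ee_rot: [-3.141, -0.001, 1.705]
wrist_force: [5.1, -2.3, -9.2]
width: 0.0278
```

```bash
python3 -c "
from h import *
o=get_obs();print(o['wrist_torque'])
plan([.5565,-.1307,.0405],2.149,1)
wsnap('w18')"
```

```text
[-0.32943771 -0.99690315 -0.02405561]
t 21.2 pos [ 0.5572 -0.1309  0.0399] rpy [-3.1411e+00 -1.4000e-03  1.7051e+00] w 0.0278 F [ 5.1 -2.3 -9.2]
full d [0.0003, -0.0007, -0.0006] w [-0.0002, -0.0014, -0.4439] rows 4
```

View pics/w18.png

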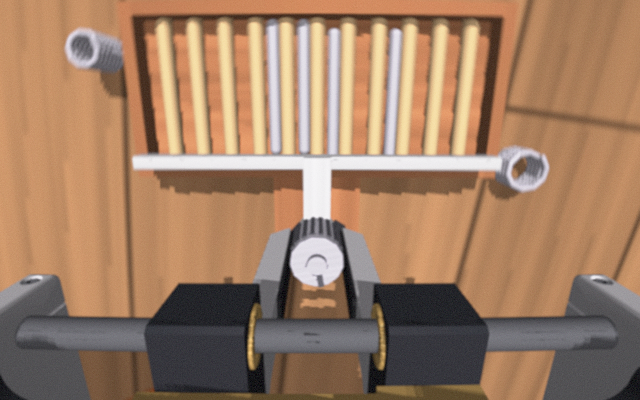

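move_arm:
  increments:
    - {"delta_pos":[0,-0.0005,0],"turn":[0,0,-0.09],"jaw":1}
    - {"delta_pos":[0,-0.0005,0],"turn":[0,0,-0.18],"jaw":1}
    - {"delta_pos":[0,-0.0005,0],"turn":[0,0,-0.27],"jaw":1}
    - {"delta_pos":[0,-0.0005,0],"turn":[0,0,-0.36],"jaw":1}
    - {"delta_pos":[0,-0.0005,0],"turn":[0,0,-0.44],"jaw":1}

```text
time: 21.75
tool_pos: [0.5576, -0.1308, 0.0397]
ee_rot: [3.14, -0.001, 2.151]
wrist_force: [5.6, -0.7, -8.4]
width: 0.0273
```

move_arm:
  increments:
    - {"delta_pos":[0,0,0],"turn":[0,0,-0.03],"jaw":1}
    - {"delta_pos":[0,0,0],"turn":[0,0,-0.06],"jaw":1}
    - {"delta_pos":[0,0,0],"turn":[0,0,-0.06],"jaw":1}

```text
time: 22.05
tool_pos: [0.5574, -0.1304, 0.0393]
ee_rot: [3.14, -0.002, 2.21]
wrist_force: [3.5, 0.6, -8.6]
width: 0.0275
```

```bash
python3 -c "
from h import *
o=get_obs();print(o['wrist_torque'])
plan([.5565,-.1307,.0405],2.149,1)
wsnap('w19')"
```

```text
[-0.06145855 -0.77404146 -0.62385538]
t 22.05 pos [ 0.5574 -0.1304  0.0393] rpy [ 3.1396e+00 -1.8000e-03  2.2103e+00] w 0.0275 F [ 3.5  0.6 -8.6]
full d [0.0003, -0.0009, -0.0012] w [0.002, -0.0019, 0.0613] rows 1
```

move_arm:
  increments:
    - {"delta_pos":[0,0,0.005],"turn":[0,0,0.01],"jaw":1}
    - {"delta_pos":[0,0,0.01],"turn":[0,0,0.01],"jaw":1}
    - {"delta_pos":[0,0,0.015],"turn":[0,0,0.01],"jaw":1}
    - {"delta_pos":[0,0,0.019],"turn":[0,0,0.01],"jaw":1}
    - {"delta_pos":[0,0,0.0198],"turn":[0,0,0.01],"jaw":1}

```text
time: 22.6
tool_pos: [0.5575, -0.1303, 0.0196]
ee_rot: [3.14, -0.002, 2.2]
wrist_force: [2.2, 0.1, -2.7]
width: 0.0276
```

```bash
python3 -c "
from h import *
o=get_obs();print(o['wrist_torque'])
plan([.5565,-.1307,.0195],2.149,1)
wsnap('w20')"
```

```text
[-0.02808897 -0.35503959 -0.32354869]
t 22.6 pos [ 0.5575 -0.1303  0.0196] rpy [ 3.1396e+00 -1.7000e-03  2.2001e+00] w 0.0276 F [ 2.2  0.1 -2.7]
full d [0.0003, -0.001, 0.0001] w [0.0019, -0.0018, 0.0511] rows 1
```

View pics/w20.png

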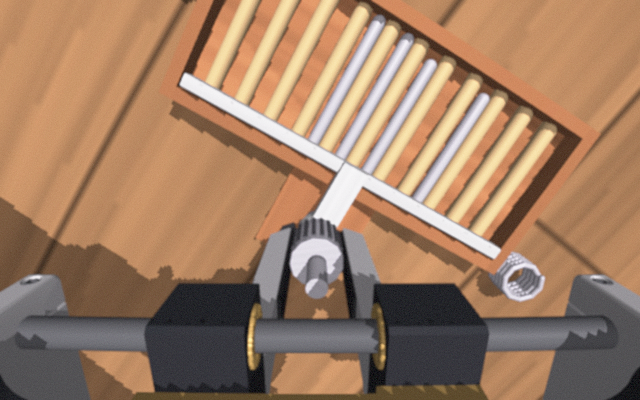

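move_arm:
  increments:
    - {"delta_pos":[0,0,0],"turn":[0,0,0],"jaw":-0.1}
    - {"delta_pos":[0,0,0],"turn":[0,0,0],"jaw":-0.1}
    - {"delta_pos":[0,0,0],"turn":[0,0,0],"jaw":-0.1}
    - {"delta_pos":[0,0,0],"turn":[0,0,0],"jaw":-0.1}

```text
time: 23.05
tool_pos: [0.5576, -0.1305, 0.0203]
ee_rot: [3.139, -0.001, 2.2]
wrist_force: [-0.9, 0.5, -0.6]
width: 0.0513
```

move_arm:
  increments:
    - {"delta_pos":[0,0,-0.02],"turn":[0,0,0],"jaw":-0.1}
    - {"delta_pos":[0,0,-0.05],"turn":[0,0,0],"jaw":-0.1}
    - {"delta_pos":[0,0,-0.09],"turn":[0,0,0.1],"jaw":-0.1}
    - {"delta_pos":[-0.02,0,-0.13],"turn":[0,0,0.2],"jaw":-0.1}
    - {"delta_pos":[-0.04,0,-0.16],"turn":[0,0,0.3],"jaw":-0.1}

```text
time: 23.55
tool_pos: [0.5817, -0.1634, 0.1841]
ee_rot: [3.137, 0.001, 1.897]
wrist_force: [0.0, 0.1, -0.1]
width: 0.0519
```

move_arm:
  increments:
    - {"delta_pos":[0,0,0],"turn":[0,0,0.1],"jaw":-0.1}
    - {"delta_pos":[0,0,0],"turn":[0,0,0.2],"jaw":-0.1}
    - {"delta_pos":[0,0,0],"turn":[0,0,0.2],"jaw":-0.1}
    - {"delta_pos":[0,0,0],"turn":[0,0,0.2],"jaw":-0.1}

```text
time: 23.95
tool_pos: [0.5814, -0.1633, 0.1838]
ee_rot: [3.138, -0.0, 1.699]
wrist_force: [-1.0, 0.5, -0.5]
width: 0.0517
```

```bash
python3 -c "
from h import *
prm,o=wsnap('w21');crop('pics/w21.png','pics/w21c.png',170,20,470,245,2.6)
for n in ('scene','side'): cv2.imwrite(f'pics/{n}5.png',snapshot(n)[:,:,::-1])
crop('pics/side5.png','pics/si5.png',280,140,390,225,7)
crop('pics/scene5.png','pics/sc5.png',235,130,405,310,3.3)
def bar(h): return loc(TR,[[x,y,h+.012] for x in(-.112,.112) for y in(-.037,-.045)])
for h in(.0195,.0225,.0335): print(h,((proj(bar(h),prm)-[170,20]+.5)*2.6-.5).round(1).tolist(),((proj(bar(h),P('side'))-[280,140]+.5)*7-.5).round(0).tolist())
"
```

```text
0.0195 [[56.7, 207.5], [58.4, 227.9], [609.2, 211.1], [607.8, 231.4]] [[608.0, 410.0], [614.0, 402.0], [225.0, 297.0], [232.0, 289.0]]
0.0225 [[54.0, 207.4], [55.7, 227.9], [611.2, 211.0], [609.7, 231.5]] [[608.0, 405.0], [615.0, 397.0], [225.0, 292.0], [232.0, 285.0]]
0.0335 [[43.7, 207.0], [45.6, 228.2], [618.6, 210.7], [617.0, 231.9]] [[609.0, 388.0], [616.0, 380.0], [224.0, 276.0], [231.0, 268.0]]
```

View pics/w21c.png

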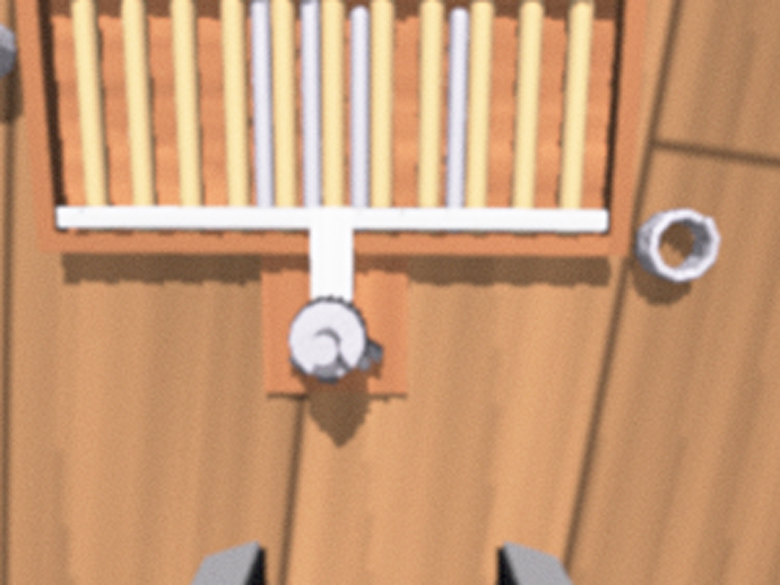

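View pics/si5.png

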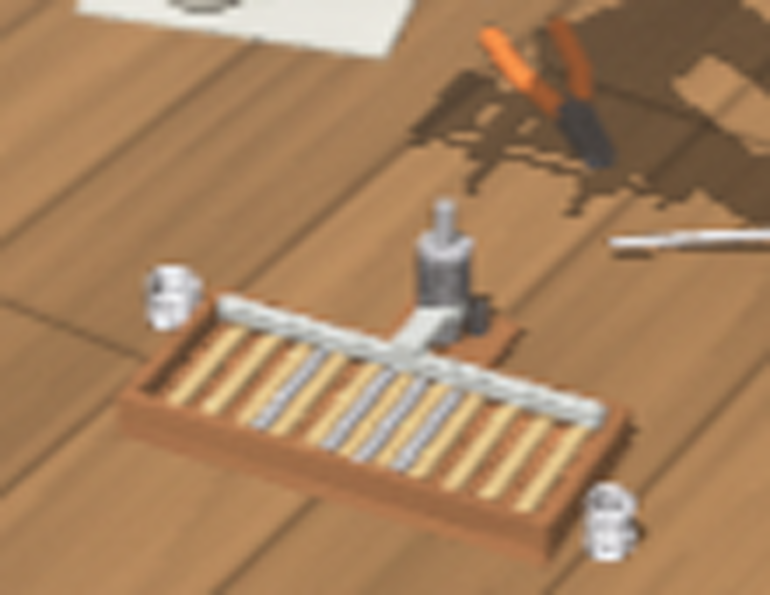

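View pics/sc5.png

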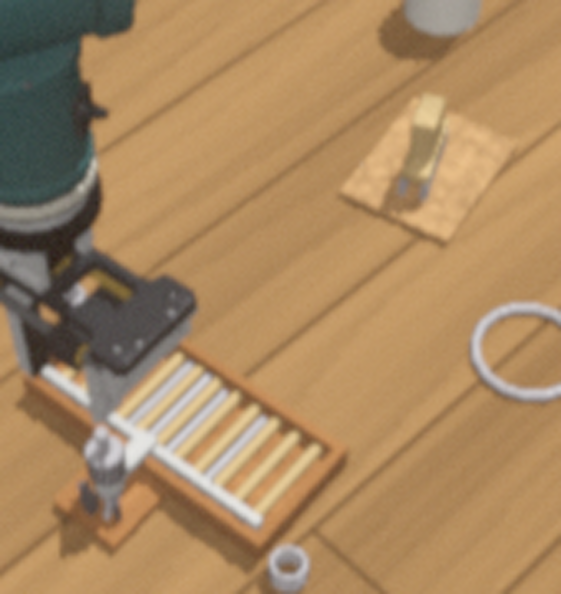

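```bash
python3 -c "
from bench import *
print(get_obs()['time'],get_obs()['wrist_force']);print(close_job())"
```

```text
24.1 [-0.88596456 -0.21999523  0.25147009]
the job is handed in; nothing more can be done
None
```

The job is done and handed in at 24.1 s. All four rods lie in grooves, the rake stands on the cork pad, and the keeper bar is fully down over the rods.

- **Combing:** One sweep from the tray's +x end to about the middle put the rods in four separate grooves, at x = -30, -10, +10 and +50 mm. The teeth caught briefly near the end, pushing back with about 8 N sideways and 8 N up, so I lifted the rake off. The pictures after that showed all four rods parallel and level, with nothing left to comb.
- **Rake:** I set it down at the height it was picked up from and let go. The last scene picture shows it upright, with its teeth on the cork.
- **Collar:** My first grip missed because the real fingertips end about 25 mm short of the reported TCP, so the fingers shut just above the head. I went lower, gripped it, lifted it 7 mm and turned it counter-clockwise to the stop, where I felt about 0.6 N m. Then I lowered it and let go.
- **Last checks:** The bar's ends in the wrist picture match the fully-down height of 19.5 mm rather than 22.5 or 33.5 mm, and the side picture shows the bar down level. I touched none of the other things on the table. The arm ended clear of everything, and the wrist force was only noise.

No final check failed. The only measurement that disagreed was the first wrist view of the tray, taken while the arm was still moving, which was about 5 mm off. I replaced it with a still picture that agreed with the fixed cameras.

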